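# Hang up the spatula and hold the spring tray open at its marker

## Robot

A 6-joint arm with a two-finger parallel gripper is mounted at the origin on the work surface. World frame = base frame: x ahead of the robot, y to its left, z up, the work surface at z = 0. Lengths are in m, angles in rad, forces in N, time in s.
With the tool pointing down it reaches from about 0.375 to 0.9 m from the base axis. Payload 3.1 kg.
Tool frame: the origin (TCP) lies at the very end of the fingers, on their centre line; the grasp point (between the pads) lies 19 mm behind it (robot.hold_point_z is the z of the grasp point in the tool frame, in m); z points along the fingers, y is the direction in which the jaws open and shut (so a half turn about z gives the same grasp; the last joint's range is limited). The gripper opens to 87 mm and grips with 3 to 60 N. Pads are 19 mm wide; open, the fingers measure 117 mm over their backs; the gripper's body (75 mm by 190 mm) begins 51 mm behind the grasp point.
Start: joints at [0.99, 0.527, 1.433, -0, 1.181, -0.178], TCP at [0.245, 0.575, 0.223] pointing down, gripper open.
Joint ranges: [-3.08, 3.08], [-0.75, 2.2], [0.22, 2.44], [-1.43, 4.57], [0, 2.65], [-2.85, 2.85]. Speed limits (rad/s): [2.79, 2.79, 3.14, 3.14, 3.14, 3.14].

## Interface

Orientations are given as a unit quaternion [x, y, z, w].
In Python, from rig import robot, viewer, spotter gives the robot as it stands.
- The arm moves only by the shell command python3 -m crank 'ROWS' [FORCE]. ROWS is text: rows parted by semicolons, each of 7 numbers parted by spaces: the turn, a rotation vector about the tool's x, y, z in units of 5 degrees (1.0 is 5 degrees), then the shift along the tool's x, y, z in units of 40 mm (1.0 is 40 mm), then the gripper's target within -1 to 1 (shut at 1, half-way at 0, fully open at -1). A call has 1 to 5 rows; each row shifts and turns the pose as measured when the row begins, along the tool's axes as they then stand; what a row does not reach is not made up. A row lasts 1/8 s, in which the tool goes at most 62.5 mm and 10.7 degrees, less where a joint would pass 70% of its speed; a pose out of reach is approached as far as the arm can. A call is refused whole if a number of a shift passes 1 or a number of a turn 1, either way. A call with a gripper value outside its range is refused whole. The fingers move at their own pace and stop on an object; FORCE is the grip in N (left out, the last holds). Time passes only in rows, so rows that do not move let the fingers close. It gives the time, the measured TCP pose, the force and the opening at its end, in the units of the state.
- robot.get_obs(): the state, without advancing time (a new reading comes with each control period).
- viewer.camera(name): name is "side" or "top" or "wrist"; returns a dict with "img" (480x640x3 uint8, red, green, blue), "camera_matrix" (3x3 intrinsics, pixels), "distortion" ([k1, k2, p1, p2, k3] as OpenCV has them; the pictures are not rectified), "xyz" and "attitude" of the camera in the world. Camera axes: x right, y down, z forward; pixel columns grow to the right and rows downward; lengths in m; the calibration is good to about 2 mm. A picture is of the moment at which its call begins. There is no depth.
- robot.hand_in(): hands the job in, once; it reports no verdict.
Trained networks look in a picture, given as the dict that the camera call returned (one of the last four; its "shot" number tells which), for a name from the list of things; names that differ only in an ending like _2 or _b are one class to them, and where a whole thing is asked for, a point or a joint stands for the part that bears it (a point fixed in the world has none). Each returns a list of dicts, best first, with "score" (0 to 1); they miss things now and then, are a little off and sometimes report something else, mostly with a low value. They report only what shows in the picture. A call takes as long as a camera call. They do not tell look-alikes from the thing itself.
- spotter.boxes_of(name, picture): "at" ([x, y, z] in m, in the coordinates of the camera as it stood for that picture, good to about 4 mm: the middle of the surface that is visible of it).
The state is a dict: "time": time; "q": joint angles; "joint_velocities": joint speeds; "joint_torque": joint torques, N m; "position": TCP position; "tool_rot": TCP orientation; "ft_force": force on the tool from outside, world axes, zero at the start; "moment": the same for the moment, N m; "grip_width": finger opening in m.
Only numpy, scipy, OpenCV 4.12 (cv2) and the standard library are available. Lean on these libraries where they do the work, as an engineer would, in place of code of your own. Each camera call takes 0.05 s, during which the arm holds its last target.

## Task

A client is about to choose a sample: take the green spatula out of the way of the self-closing sample tray and hang it flat by its eye over the brass peg of the round blue rest, letting go of it there with the tray still shut. Then pull the tray out by its blue upright knob until the orange pointer on the roof is level with the red marker, and keep holding it there against its spring: you finish while still holding it, without letting go. Leave the red marker where it is set, and the jar, the two bottles and the carton where they stand.

Things in the scene. Friction and masses are not known exactly. Their poses are not given: they have to be found in the camera images.
- station: white housing with grey roof, fixed to the counter, 200 mm deep (its x) x 180 mm wide (its y) x 75 mm high. Origin: centre of the underside; x points away from the robot's side, so the front face with the tray is at x = -100 mm; z up. The tray comes out along -x. Its pose differs each time.
- tray (a joint): how far the sample tray is pulled out of the station, m: 0 = shut, stop at 0.130. A spring always pulls it shut: about 3 N when shut, 50 N per metre more as it opens (about 7.5 N at 0.09). The moving tray is 140 mm wide and runs 6 mm above the counter; its front lip reaches 65 mm in front of the station's face when shut.
- knob (a point): centre of the top of the tray's blue upright round knob, 71 mm above the counter. The knob is a straight post 22 mm in diameter from 21 to 68 mm above the counter, standing on the lip (lip top at 14 mm), its axis 42 mm in front of the tray's light wood front panel (which reaches 59 mm high) and 20 mm behind the lip's front edge. It moves with the tray; its sideways position is the station's middle.
- pointer (a point): middle of the top of the orange pointer plate (4 mm thick along the station's x, 30 mm wide, top 91 mm above the counter), which stands out of a slot in the station's roof and moves with the tray towards the front (-x of the station) by the same distance.
- mark (a point): centre of the top of the red marker block on the station's roof (16 mm along the station's x, 24 mm along y, 14 mm high, top 89 mm above the counter), beside the pointer's track; axes as the station's. Tray is at the mark when pointer and mark have the same x along the station's x axis (sideways they stay 33 mm apart). The marker is set differently each time, 55 to 95 mm in front of the shut tray's pointer, and slides if pushed with over 4 N.
- spatula: bright green mixing spatula lying flat on the counter in front of the tray, 139 mm long, loose, about 35 g. Origin: underside, in the handle within 10 mm of the centre of mass; x runs along it from the eye (ring at x = -52 mm) to the blade (tip at x = +87 mm), z up. Handle 14 mm wide and 10 mm thick from x = -42 to +20 mm; blade 26 mm wide, 4 mm thick.
- eye (a point): centre of the spatula's eye at its underside: ring 26 mm outside, hole 15 mm in diameter, 10 mm thick.
- peg_foot (a point): foot of the brass peg, on its axis, at the top face of the rest (10 mm above the counter). Peg upright, 8 mm in diameter, standing 35 mm above that face, tip tapered over the last 5 mm. The rest is a blue ceramic disc 130 mm in diameter, 10 mm thick, fixed to the counter left or right of the tray; the spatula hung on the peg lies flat on it, in any direction, its blade overhanging the edge.
- jar: white jar with yellow lid, 72 mm in diameter, 50 mm high, loose, beside the tray on the other side from the rest. Origin: centre of the underside. Bystander.
- dropper: amber glass bottle with black cap, 36 mm in diameter, 85 mm high, loose, beside the station. Origin: centre of the underside. Bystander.
- lotion: white bottle with green label, 56 mm in diameter, 130 mm high, loose, beside the station. Origin: centre of the underside. Bystander.
- carton: paper-white carton 45 x 45 x 60 mm standing loose on the station's roof. Origin: centre of the underside. Bystander.
Not all that is in view belongs to the job. Of the things that look like the part that bears peg_foot, take the one that is farthest to the robot's right at the start.

How it is judged:
On the way:
1. the spatula hangs by its eye on the peg, flat on the rest and released, with the tray still shut (horizontal distance between eye and peg_foot below 0.006 m and z of eye in the frame of peg_foot below 0.006 m and angle between spatula's own z axis and vertical below 0.2 rad and contact force between spatula and the arm below 0.1 N and contact force between spatula and the fingers below 0.1 N and linear speed of spatula below 0.02 m/s and value of joint tray below 0.012 m), for 0.2 s.
At the end, for the whole second after the job is handed in: Fingers hold the tray (over 1 N); tray still (under 10 mm/s), pointer within 8 mm of the marker's centre along the station's x; spatula released and at rest, eye within 6 mm of the peg's axis and under 6 mm above the rest, tilt under 0.2 rad (horizontal distance between eye and peg_foot below 0.006 m and z of eye in the frame of peg_foot below 0.006 m and angle between spatula's own z axis and vertical below 0.2 rad and contact force between spatula and the arm below 0.1 N and contact force between spatula and the fingers below 0.1 N and linear speed of spatula below 0.02 m/s and x of pointer in the frame of mark between -0.008 and 0.008 m and velocity of joint tray between -0.01 and 0.01 m/s and contact force between tray and the fingers above 1 N); the arm keeps its last pose, push and grip.
It fails at once if a bystander (jar, bottles, carton) moved over 25 mm or tipped over 0.5 rad (distance of any of jar, dropper, lotion, carton from where it was at the start of the episode above 0.025 m or angle between any of jar, dropper, lotion, carton's own z axis and vertical above 0.5 rad).
It fails at once if the red marker shifted over 6 mm (distance of mark from where it was at the start of the episode above 0.006 m).
It also fails if it takes over 48 s, if anything falls off the work surface, if the arm or the gripper's body presses on something with over 40 N, if the wrist force passes 120 N, or if a joint passes its speed limit or range.

## Working session

There is one attempt and no reset: what is moved stays moved. The work goes in short steps, Python scripts to look and compute and a shell command to move; the robot and the scene stay as the last step left them, time stands still between calls to the robot, and variables do not carry over. Pictures are saved under pics/ and viewed, and the job is handed in when it is done.

```bash
ls -la; mkdir -p pics
python3 - <<'E'
from rig import robot, viewer, spotter
import cv2
print(robot.get_obs(), robot.hold_point_z)
for n in ["top","side"]:
    p=viewer.camera(n); cv2.imwrite(f"pics/a_{n}.png",p["img"][:,:,::-1]); print(n,p["camera_matrix"],p["distortion"],p["xyz"],p["attitude"],p["shot"])
E
```

```text
total 12
drwxr-xr-x  3 agent agent 4096 Dec  6 21:34 .
drwxr-xr-x 23 root  root  4096 Dec  6 21:34 ..
drwxr-xr-x  2 agent agent 4096 Dec  6 21:34 pics
{'time': 0.0, 'q': array([ 9.89470981e-01,  5.28470369e-01,  1.43387327e+00, -1.16070751e-05,
        1.18138287e+00, -1.78499323e-01]), 'joint_velocities': array([-4.10979517e-04,  1.28769463e-04, -1.00669948e-03,  8.55790339e-05,
        5.24015996e-04, -8.38740663e-04]), 'joint_torque': array([-7.88975285e-04, -4.40048361e+01, -1.76588076e+01,  6.33438933e-02,
        5.83703094e-02, -1.71216607e-04]), 'position': array([0.24458917, 0.57437658, 0.22157828]), 'tool_rot': array([ 2.00051699e-01,  9.79784762e-01, -9.92839995e-04, -3.90673281e-04]), 'ft_force': array([-0.2916435 , -0.579947  , -0.53238491]), 'moment': array([0.02968253, 0.02697011, 0.0330258 ]), 'grip_width': 0.08712103591025769} -0.0187
top [[464.20838553   0.         327.85195675]
 [  0.         464.20838553 240.0630224 ]
 [  0.           0.           1.        ]] [-0.12374313  0.          0.          0.          0.        ] [0.52501119 0.02875248 0.80613391] [-0.70242449  0.71125703 -0.02293097  0.01369083] 1
side [[505.11782566   0.         314.93335012]
 [  0.         505.11782566 242.00160907]
 [  0.           0.           1.        ]] [-0.09035856  0.          0.          0.          0.        ] [ 0.09815894 -0.70691512  0.65406199] [ 0.84923247 -0.24151552  0.13660704 -0.44923599] 2
```

View pics/a_top.png

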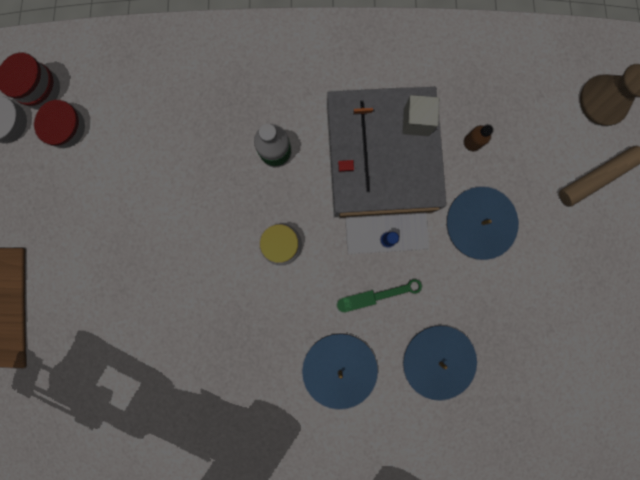

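View pics/a_side.png

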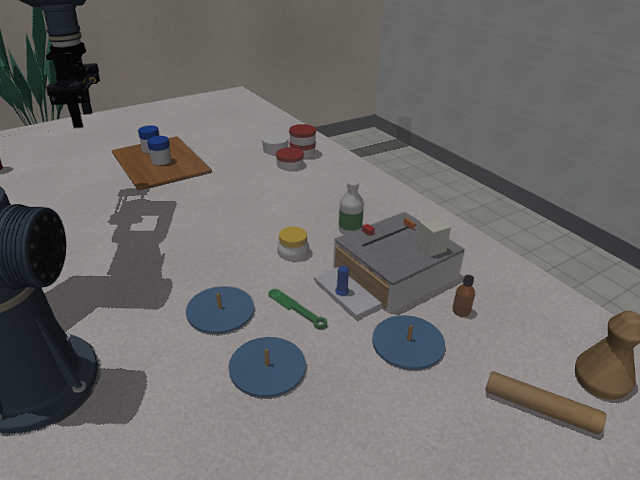

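The top view shows three blue rests with pegs, centred at pixels A (482,223), B (440,362) and C (340,371). Image right is the robot's right (-y), so A fits; it's also beside the tray, opposite the jar, as described. I'll measure it and enlarge it next.

```bash
cat > h.py <<'E'
from rig import robot, viewer, spotter
import cv2, numpy as np
from scipy.spatial.transform import Rotation as R
def ray(p,uv):
    n=cv2.undistortPoints(np.array([[uv]],float),p["camera_matrix"],np.array(p["distortion"]))[0,0]
    return R.from_quat(p["attitude"]).apply([n[0],n[1],1.])
def at(p,uv,z):
    d=ray(p,uv); o=np.array(p["xyz"]); return o+d*(z-o[2])/d[2]
def proj(p,X):
    r=R.from_quat(p["attitude"]).inv(); t=-r.apply(p["xyz"])
    return cv2.projectPoints(np.atleast_2d(np.array(X,float)),r.as_rotvec(),t,p["camera_matrix"],np.array(p["distortion"]))[0][:,0]
def w(p,a): return np.array(p["xyz"])+R.from_quat(p["attitude"]).apply(a)
def grab(n,f):
    p=viewer.camera(n); cv2.imwrite(f"pics/{f}.png",p["img"][:,:,::-1]); return p
def crop(p,f,x0,y0,x1,y1,s):
    cv2.imwrite(f"pics/{f}.png",cv2.resize(p["img"][y0:y1,x0:x1,::-1],None,fx=s,fy=s,interpolation=cv2.INTER_CUBIC))
E
python3 - <<'E'
from h import *
np.set_printoptions(precision=4,suppress=True)
for n in ["top","side"]:
    p=grab(n,"b_"+n)
    if n=="top":
        crop(p,"b_c1",320,80,530,320,2.4); P=p
    else: crop(p,"b_c2",260,190,480,370,3.4)
    for k in ["station","tray","knob","pointer","mark","spatula","eye","peg_foot","jar","dropper","lotion","carton"]:
        print(n,k,[(round(d["score"],2),w(p,d["at"]).round(4),proj(p,w(p,d["at"]))[0].round(0)) for d in spotter.boxes_of(k,p)][:4])
E
```

```text
top station [(0.59, array([ 0.6697, -0.0712,  0.0763]), array([383., 172.]))]
top tray [(0.91, array([ 0.5801, -0.076 ,  0.0128]), array([382., 231.])), (0.5, array([ 0.678 , -0.0099,  0.0911]), array([346., 166.])), (0.41, array([ 0.7394, -0.2359,  0.0583]), array([479., 133.]))]
top knob [(0.8, array([ 0.5796, -0.0789,  0.0132]), array([384., 232.]))]
top pointer [(0.7, array([ 0.5799, -0.0757,  0.0101]), array([382., 231.])), (0.43, array([0.5582, 0.0953, 0.0533]), array([281., 244.]))]
top mark [(0.48, array([ 0.6792, -0.0116,  0.0939]), array([347., 165.]))]
top spatula [(0.91, array([ 0.4695, -0.0517,  0.0089]), array([369., 296.]))]
top eye [(0.83, array([ 0.4735, -0.0514,  0.0065]), array([369., 293.]))]
top peg_foot [(0.96, array([ 0.3525, -0.1709,  0.008 ]), array([439., 362.])), (0.83, array([0.3393, 0.0028, 0.0128]), array([339., 373.])), (0.72, array([ 0.5945, -0.2543,  0.0119]), array([483., 222.]))]
top jar [(0.79, array([0.5577, 0.0976, 0.0537]), array([279., 245.]))]
top dropper [(0.6, array([ 0.7373, -0.2361,  0.0551]), array([478., 135.]))]
top lotion [(0.83, array
[... 928 characters left out ...]
, 241.])), (0.65, array([ 0.5863, -0.2611,  0.0088]), array([408., 344.])), (0.63, array([ 0.3493, -0.1792,  0.0101]), array([268., 366.]))]
side jar [(0.7, array([0.5482, 0.0849, 0.0397]), array([292., 242.]))]
side dropper [(0.88, array([ 0.7241, -0.2515,  0.0463]), array([463., 298.])), (0.43, array([ 0.5976, -0.0938,  0.0185]), array([358., 287.])), (0.19, array([0.7104, 0.0894, 0.0684]), array([352., 210.]))]
side lotion [(0.95, array([0.708 , 0.0917, 0.0695]), array([350., 210.]))]
side carton [(0.95, array([ 0.7402, -0.1412,  0.1159]), array([434., 237.])), (0.54, array([ 0.5958, -0.0928,  0.0255]), array([357., 284.])), (0.28, array([ 0.6487, -0.1067,  0.0639]), array([384., 264.]))]
```

View pics/b_c1.png

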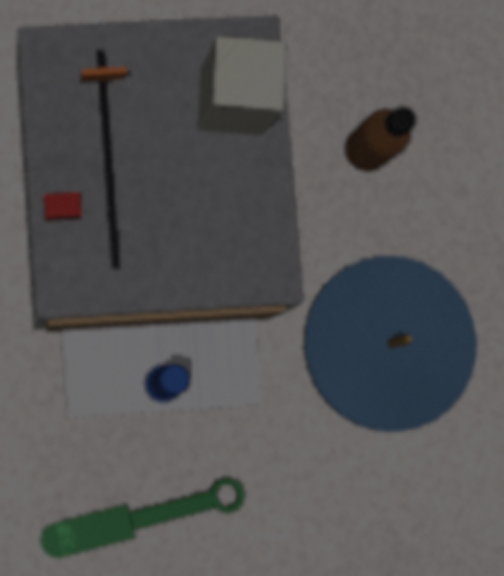

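View pics/b_c2.png

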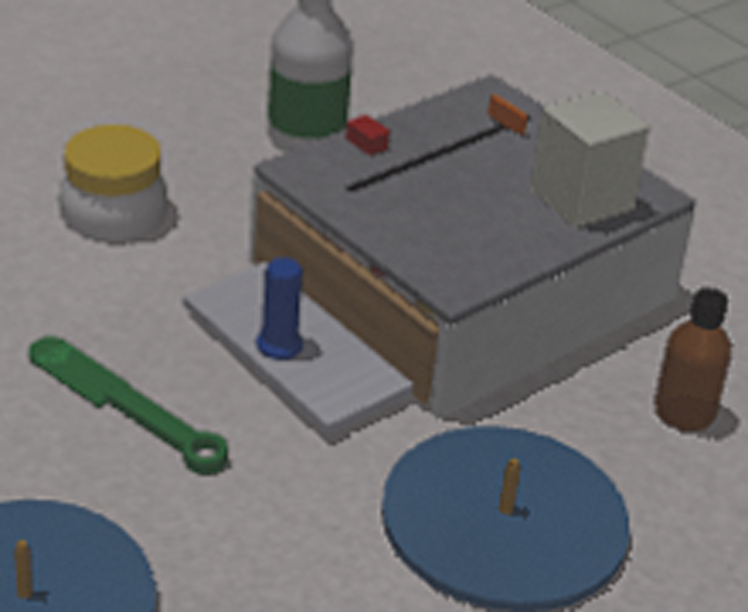

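The crops confirm A: a blue disc with a brass peg right of the tray, foot near (482,223). The spatula's eye is at about (414.6,286) and its blade tip at (337,305). Now precise positions from colour segmentation.

```bash
cat > seg.py <<'E'
from h import *
def comps(p,lo,hi,roi,amin=8):
    hsv=cv2.cvtColor(p["img"],cv2.COLOR_RGB2HSV); m=cv2.inRange(hsv,lo,hi)
    x0,y0,x1,y1=roi; k=np.zeros_like(m); k[y0:y1,x0:x1]=m[y0:y1,x0:x1]
    n,l,s,c=cv2.connectedComponentsWithStats(k)
    return [(c[i],s[i],l==i) for i in range(1,n) if s[i][4]>=amin]
E
python3 - <<'E'
from seg import *
np.set_printoptions(precision=4,suppress=True)
t=viewer.camera("top"); s=viewer.camera("side")
for nm,lo,hi in [("green",(45,100,40),(85,255,255)),("red",(0,150,60),(5,255,255)),("orange",(6,150,60),(14,255,255)),("blue",(100,80,40),(130,255,255)),("brass",(10,60,40),(25,255,255))]:
    for pn,p,roi in [("top",t,(320,80,540,330)),("side",s,(250,190,480,380))]:
        for c,st,m in comps(p,lo,hi,roi): print(nm,pn,c.round(1),st)
E
```

```text
green top [369.  297.8] [338 280  78  31 691]
green top [418.  286.7] [414 281   7  12  21]
green side [292.7 304.7] [269 290  58  36 431]
red top [345.5 165.2] [339 161  14  10 128]
red side [368. 227.] [362 224  12   7  41]
orange top [362.1 109.7] [355 108  17   4  45]
orange side [410.  222.6] [405 218  10  11  27]
blue top [482.1 222.9] [ 447  188   71   71 3895]
blue top [389.6 238.7] [381 232  18  15 197]
blue top [440. 328.] [425 326  31   4  83]
blue side [342.4 280.8] [336 266  13  30 308]
blue side [251.  306.7] [250 297   4  20  53]
blue side [408.5 342.3] [ 373  316   72   54 2916]
blue side [275.6 359.8] [ 250  337   55   43 2015]
brass top [362.5 110.1] [354 107  19   7  79]
brass top [479.  136.4] [470 126  21  22 212]
brass top [388.7 211.5] [340 207  99  10 388]
brass top [487.1 221.6] [483 220   8   4  19]
brass side [410.4 223.1] [405 218  10  11  32]
brass side [292.6 236.6] [279 227  28  21 497]
brass side [363.1 275.8] [ 335  246   54   63 1094]
brass side [463.3 300.2] [453 285  22  32 500]
brass side [409.4 332.6] [407 325   6  16  64]
brass side [266.4 357.3] [265 349   4  17  63]
```

```bash
cat > fit.py <<'E'
from seg import *
from scipy.optimize import minimize
S=8
def fillhull(img,pts,val=1):
    cv2.fillConvexPoly(img,np.round(cv2.convexHull(pts.astype(np.float32))*16).astype(np.int32),val,shift=4)
def prism(p,poly,z0,z1,img,val=1,sc=4,off=(0,0)):
    X=np.vstack([np.c_[poly,np.full(len(poly),z)] for z in (z0,z1)])
    fillhull(img,((proj(p,X)-off+.5)*sc-.5),val)
a=np.linspace(0,2*np.pi,48,endpoint=False)
circ=lambda x,y,r:np.c_[x+r*np.cos(a),y+r*np.sin(a)]
box=lambda x0,x1,h:np.array([[x0,-h],[x1,-h],[x1,h],[x0,h]])
def spat(p,x,y,yaw,img,sc,off,z=0):
    c,s=np.cos(yaw),np.sin(yaw); T=lambda P:P@np.array([[c,s],[-s,c]])+[x,y]
    prism(p,T(box(-.042,.02,.007)),z,z+.01,img,1,sc,off)
    blade=np.vstack([box(.02,.075,.013),circ(.074,0,.013)])
    prism(p,T(blade),z,z+.004,img,1,sc,off)
    prism(p,T(circ(-.052,0,.013)),z,z+.01,img,1,sc,off)
    # hole: visible through = intersection of hole top & bottom
    A=np.zeros_like(img);B=np.zeros_like(img)
    h=T(circ(-.052,0,.0075))
    prism(p,h,z,z,A,1,sc,off);prism(p,h,z+.01,z+.01,B,1,sc,off)
    img[(A&B)>0]=0
def cost_mask(p,mask,roi,draw,sc=4):
    x0,y0,x1,y1=roi
    img=np.zeros(((y1-y0)*sc,(x1-x0)*sc),np.uint8); draw(img,sc,(x0,y0))
    r=cv2.resize(img.astype(np.float32),(x1-x0,y1-y0),interpolation=cv2.INTER_AREA)
    return np.abs(r-mask[y0:y1,x0:x1]).sum()
E
python3 - <<'E'
from fit import *
np.set_printoptions(precision=4,suppress=True)
t=viewer.camera("top"); s=viewer.camera("side")
def mk(p,lo,hi,roi,amin):
    m=np.zeros(p["img"].shape[:2],np.float32)
    for c,st,k in comps(p,lo,hi,roi,amin): m[k]=1
    return m
g={}
for n,p,roi in (("top",t,(325,270,435,325)),("side",s,(255,280,340,340))):
    g[n]=(p,mk(p,(45,80,30),(85,255,255),roi,8),roi)
def fit(cams,x0,zoff=0):
    f=lambda v:sum(cost_mask(*g[c],lambda i,sc,o:spat(g[c][0],v[0]/1e3,v[1]/1e3,v[2]/60,i,sc,o)) for c in cams)
    r=minimize(f,x0,method="Nelder-Mead",options=dict(initial_simplex=[x0]+[np.array(x0)+d for d in np.eye(3)*6]))
    return r.x/[1e3,1e3,60],r.fun
e=at(t,(414.6,286),.01);b=at(t,(338,305),.004);print(e,b)
d=(b-e)[:2];yaw=np.arctan2(d[1],d[0]);o=e[:2]+.052*d/np.linalg.norm(d)
for c in (["top"],["side"],["top","side"]):
    v,f=fit(c,[o[0]*1e3,o[1]*1e3,yaw*60]); print(c,v,f,"eye",v[:2]-.052*np.array([np.cos(v[2]),np.sin(v[2])]), [g[k][1].sum() for k in c])
# disc
for n,p,roi in (("top",t,(440,180,530,270)),("side",s,(365,308,455,378))):
    m=mk(p,(100,80,40),(130,255,255),roi,500); m=cv2.morphologyEx(m,cv2.MORPH_CLOSE,np.ones((7,7)))
    f=lambda v:cost_mask(p,m,roi,lambda i,sc,o:prism(p,circ(v[0]/1e3,v[1]/1e3,.065),0,.01,i,1,sc,o))
    x0=[592,-256]; r=minimize(f,x0,method="Nelder-Mead",options=dict(initial_simplex=[x0,[598,-256],[592,-250]])); print("disc",n,r.x,r.fun)
# knob
for n,p,roi in (("top",t,(375,225,410,252)),("side",s,(328,258,360,306))):
    m=mk(p,(100,80,40),(130,255,255),roi,50)
    f=lambda v:cost_mask(p,m,roi,lambda i,sc,o:prism(p,circ(v[0]/1e3,v[1]/1e3,.011),.014,.070,i,1,sc,o))
    x0=[580,-82]; r=minimize(f,x0,method="Nelder-Mead",options=dict(initial_simplex=[x0,[586,-82],[580,-76]])); print("knob",n,r.x,r.fun)
print("mark",at(t,(345.5,165.2),.089),"pointer",at(t,(362.1,109.7),.091))
for q in [(321.5,93),(434,89)]: pass
E
```

```text
[ 0.4852 -0.1303  0.01  ] [0.4543 0.002  0.004 ]
['top'] [ 0.4727 -0.0808  1.8092] 251.125 eye [ 0.485  -0.1313] [np.float32(773.0)]
['side'] [ 0.4721 -0.0806  1.7966] 174.75 eye [ 0.4837 -0.1312] [np.float32(531.0)]
['top', 'side'] [ 0.4727 -0.08    1.808 ] 428.5 eye [ 0.4849 -0.1305] [np.float32(773.0), np.float32(531.0)]
disc top [ 594.4683 -255.5454] 311.625
disc side [ 595.8562 -251.2638] 205.3125
knob top [565.3553 -82.7753] 34.5625
knob side [564.2958 -85.132 ] 41.25
mark [ 0.6792 -0.01    0.089 ] pointer [ 0.7682 -0.0377  0.091 ]
```

Run:
```python
from fit import *
t=viewer.camera("top")
im=cv2.resize(t["img"][80:270,325:455],None,fx=4,fy=4,interpolation=cv2.INTER_CUBIC)
im=np.clip(im.astype(int)*2,0,255).astype(np.uint8)
cv2.imwrite("pics/roof.png",im[:600,:,::-1])
```

```text
(no output)
```

View pics/roof.png

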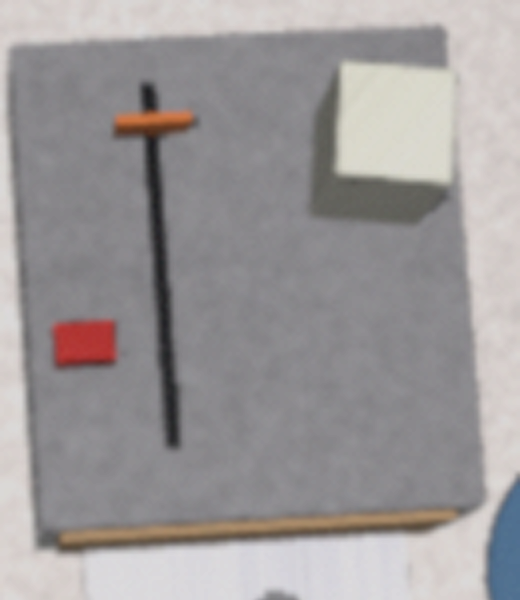

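```bash
cat > plan.py <<'E'
from h import *
def down(jaw):  # jaw deg: world angle of tool y, tool z down
    j=np.radians(jaw); y=[np.cos(j),np.sin(j),0]; x=[-np.sin(j),np.cos(j),0]
    return R.from_matrix(np.array([x,y,[0,0,-1]]).T)
def plan(xyz,jaw,n,o=None):
    o=o or robot.get_obs(); p=np.array(o["position"]); r=R.from_quat(o["tool_rot"]); T=down(jaw)
    rv=(r.inv()*T).as_rotvec(); st=(np.array(xyz)-p)/n
    print("from",p.round(4),"turn deg",np.degrees(rv).round(1),"tot mm",((np.array(xyz)-p)*1e3).round(1))
    for i in range(n):
        ri=r*R.from_rotvec(rv*i/n)
        t=np.degrees(rv/n)/5; s=ri.inv().apply(st)/.04
        print(" ".join(f"{v:.2f}" for v in np.r_[t,s]))
E
python3 - <<'E'
from plan import *
p=grab("wrist","w0"); o=robot.get_obs(); r=R.from_quat(o["tool_rot"])
print(p["camera_matrix"],p["distortion"],r.inv().apply(np.array(p["xyz"])-o["position"]), (r.inv()*R.from_quat(p["attitude"])).as_matrix().round(3))
t=viewer.camera("top")
a=at(t,(362,101),.075);b=at(t,(368,191),.075);print("slot",a,b,np.degrees(np.arctan2(*(a-b)[[1,0]])))
plan([.40,-.08,.22],13.6,12)
E
```

```text
[[352.10654135   0.         324.37341144]
 [  0.         352.10654135 240.76650849]
 [  0.           0.           1.        ]] [-0.06907092  0.          0.          0.          0.        ] [ 0.07760782  0.00032357 -0.16109653] [[-0.    -0.96  -0.281]
 [ 1.    -0.    -0.   ]
 [-0.    -0.281  0.96 ]]
slot [ 0.78825551 -0.03939253  0.075     ] [ 0.64025991 -0.04594509  0.075     ] 2.5351369153350976
from [0.2449 0.575  0.2225] turn deg [-0.   0.  53.3] tot mm [ 155.1 -655.    -2.5]
-0.00 0.00 0.89 -0.83 -1.13 0.01
-0.00 0.00 0.89 -0.92 -1.06 0.01
-0.00 0.00 0.89 -1.00 -0.99 0.01
-0.00 0.00 0.89 -1.07 -0.91 0.01
-0.00 0.00 0.89 -1.14 -0.82 0.01
-0.00 0.00 0.89 -1.20 -0.73 0.01
-0.00 0.00 0.89 -1.25 -0.64 0.01
-0.00 0.00 0.89 -1.30 -0.54 0.01
-0.00 0.00 0.89 -1.33 -0.43 0.01
-0.00 0.00 0.89 -1.36 -0.33 0.01
-0.00 0.00 0.89 -1.38 -0.22 0.01
-0.00 0.00 0.89 -1.40 -0.12 0.01
```

Run:
```python
from plan import *
plan([.46,-.13,.22],13.6,20)
```

```text
from [0.2449 0.575  0.2225] turn deg [-0.   0.  53.3] tot mm [ 215.1 -705.    -2.5]
-0.00 0.00 0.53 -0.59 -0.71 0.00
-0.00 0.00 0.53 -0.62 -0.68 0.00
-0.00 0.00 0.53 -0.66 -0.65 0.00
-0.00 0.00 0.53 -0.69 -0.62 0.00
-0.00 0.00 0.53 -0.71 -0.58 0.00
-0.00 0.00 0.53 -0.74 -0.55 0.00
-0.00 0.00 0.53 -0.76 -0.51 0.00
-0.00 0.00 0.53 -0.79 -0.48 0.00
-0.00 0.00 0.53 -0.81 -0.44 0.00
-0.00 0.00 0.53 -0.83 -0.40 0.00
-0.00 0.00 0.53 -0.85 -0.36 0.00
-0.00 0.00 0.53 -0.86 -0.32 0.00
-0.00 0.00 0.53 -0.88 -0.28 0.00
-0.00 0.00 0.53 -0.89 -0.24 0.00
-0.00 0.00 0.53 -0.90 -0.20 0.00
-0.00 0.00 0.53 -0.91 -0.16 0.00
-0.00 0.00 0.53 -0.91 -0.12 0.00
-0.00 0.00 0.53 -0.92 -0.07 0.00
-0.00 0.00 0.53 -0.92 -0.03 0.00
-0.00 0.00 0.53 -0.92 0.01 0.00
```

```bash
python3 -m crank '0 0 0.53 -0.59 -0.71 0 -1; 0 0 0.53 -0.62 -0.68 0 -1; 0 0 0.53 -0.66 -0.65 0 -1; 0 0 0.53 -0.69 -0.62 0 -1; 0 0 0.53 -0.71 -0.58 0 -1'; python3 -m crank '0 0 0.53 -0.74 -0.55 0 -1; 0 0 0.53 -0.76 -0.51 0 -1; 0 0 0.53 -0.79 -0.48 0 -1; 0 0 0.53 -0.81 -0.44 0 -1; 0 0 0.53 -0.83 -0.40 0 -1'
python3 - <<'E'
from plan import *
plan([.46,-.13,.22],13.6,10)
E
```

```text
time: 2.38
position: [0.2996, 0.3964, 0.2226]
tool_rot: [0.313, 0.95, 0.002, 0.001]
ft_force: [0.4, 0.2, -0.6]
grip_width: 0.0872
time: 3.0
position: [0.3553, 0.2149, 0.2235]
tool_rot: [0.423, 0.906, 0.004, 0.002]
ft_force: [1.2, -0.2, -0.2]
grip_width: 0.0875
from [0.3553 0.2149 0.2235] turn deg [ 0.5 -0.1 26.3] tot mm [ 104.7 -344.9   -3.5]
0.01 -0.00 0.53 -0.83 -0.35 0.01
0.01 -0.00 0.53 -0.84 -0.31 0.01
0.01 -0.00 0.53 -0.86 -0.27 0.01
0.01 -0.00 0.53 -0.87 -0.24 0.01
0.01 -0.00 0.53 -0.88 -0.20 0.01
0.01 -0.00 0.53 -0.89 -0.15 0.01
0.01 -0.00 0.53 -0.89 -0.11 0.01
0.01 -0.00 0.53 -0.90 -0.07 0.01
0.01 -0.00 0.53 -0.90 -0.03 0.01
0.01 -0.00 0.53 -0.90 0.01 0.01
```

```bash
python3 -m crank '0 0 0.53 -0.83 -0.35 0 -1; 0 0 0.53 -0.84 -0.31 0 -1; 0 0 0.53 -0.86 -0.27 0 -1; 0 0 0.53 -0.87 -0.24 0 -1; 0 0 0.53 -0.88 -0.20 0 -1'; python3 -m crank '0 0 0.53 -0.89 -0.15 0 -1; 0 0 0.53 -0.89 -0.11 0 -1; 0 0 0.53 -0.90 -0.07 0 -1; 0 0 0.53 -0.90 -0.03 0 -1; 0 0 0.53 -0.90 0.01 0 -1';  python3 -m crank '0 0 0 0 0 0 -1; 0 0 0 0 0 0 -1'
python3 - <<'E'
from plan import *
p=grab("wrist","w1"); print(p["xyz"])
plan([.46,-.13,.22],13.6,1)
E
```

```text
time: 3.62
position: [0.4096, 0.0365, 0.2247]
tool_rot: [0.529, 0.849, 0.005, 0.004]
ft_force: [0.4, 0.8, 0.3]
grip_width: 0.087
time: 4.25
position: [0.4619, -0.1432, 0.2259]
tool_rot: [0.627, 0.779, 0.007, 0.005]
ft_force: [-0.3, -1.1, 0.1]
grip_width: 0.087
time: 4.5
position: [0.4626, -0.1453, 0.226]
tool_rot: [0.628, 0.778, 0.007, 0.006]
ft_force: [-0.5, -1.3, -0.2]
grip_width: 0.0869
[ 0.44377564 -0.06946171  0.38703328]
from [ 0.4629 -0.1453  0.2261] turn deg [ 1.1  0.1 -1.4] tot mm [-2.9 15.3 -6.1]
0.21 0.02 -0.27 0.39 0.01 0.15
```

View pics/w1.png

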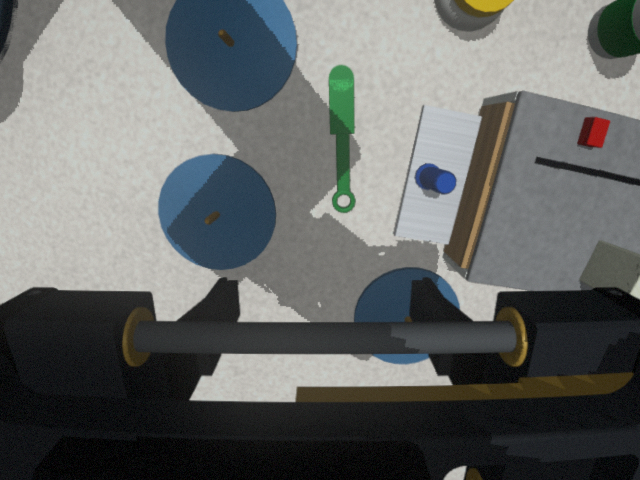

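The wrist view shows the spatula from its blade tip (341,66) to its eye (344,200), with rest A partly behind the fingers at (407,315). I'll fit the spatula here.

Run:
```python
from fit import *
np.set_printoptions(precision=4,suppress=True)
p=viewer.camera("wrist"); 
roi=(310,50,375,225)
m=np.zeros((480,640),np.float32)
for c,st,k in comps(p,(45,80,25),(85,255,255),roi,20): m[k]=1; print(c,st)
f=lambda v:cost_mask(p,m,roi,lambda i,sc,o:spat(p,v[0]/1e3,v[1]/1e3,v[2]/60,i,sc,o))
x0=np.array([473,-80,1.808*60]); r=minimize(f,x0,method="Nelder-Mead",options=dict(initial_simplex=[x0]+[x0+d for d in np.eye(3)*6]))
v=r.x/[1e3,1e3,60]; print(v,np.degrees(v[2]),r.fun,m.sum(),"eye",v[:2]-.052*np.array([np.cos(v[2]),np.sin(v[2])]))
img=np.zeros((175*4,65*4),np.uint8); spat(p,*v,img,4,(310,50))
o=cv2.resize(p["img"][50:225,310:375],None,fx=4,fy=4); cs,_=cv2.findContours(img,cv2.RETR_LIST,cv2.CHAIN_APPROX_NONE)
cv2.drawContours(o,cs,-1,(255,0,255),1); cv2.imwrite("pics/w1fit.png",np.rot90(o[:,:,::-1]))
# knob
roi=(405,155,465,205); m=np.zeros((480,640),np.float32)
for c,st,k in comps(p,(100,80,25),(130,255,255),roi,50): m[k]=1
f=lambda v:cost_mask(p,m,roi,lambda i,sc,o:prism(p,circ(v[0]/1e3,v[1]/1e3,.011),.014,.070,i,1,sc,o))
x0=[565,-83]; r=minimize(f,x0,method="Nelder-Mead",options=dict(initial_simplex=[x0,[571,-83],[565,-77]])); print("knob",r.x,r.fun,m.sum())
```

```text
[341.5227 126.2007] [ 329   65   26  147 2506]
[ 0.4717 -0.0791  1.8142] 103.94670052659086 324.25 2506.0 eye [ 0.4843 -0.1295]
knob [562.3758 -82.7738] 106.1875 853.0
```

View pics/w1fit.png

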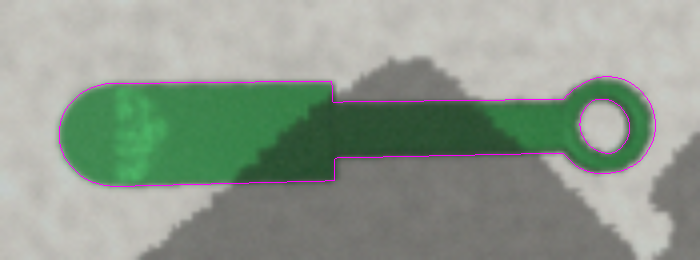

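The overlay matches closely: spatula origin (0.472,-0.079), yaw 104°. Next I move above the handle with the jaws partly open.

Run:
```python
from plan import *
plan([.4736,-.0869,.06],13.95,5)
```

```text
from [ 0.4628 -0.145   0.2262] turn deg [ 1.1  0.1 -1.7] tot mm [  10.8   58.1 -166.2]
0.04 0.00 -0.07 0.27 0.10 0.83
0.04 0.00 -0.07 0.27 0.10 0.83
0.04 0.00 -0.07 0.27 0.11 0.83
0.04 0.00 -0.07 0.27 0.11 0.83
0.04 0.00 -0.07 0.27 0.12 0.83
```

```bash
python3 -m crank '-0.05 0 -0.07 0.27 0.10 0.83 -0.15; -0.05 0 -0.07 0.27 0.10 0.83 -0.15; -0.05 0 -0.07 0.27 0.11 0.83 -0.15; -0.05 0 -0.07 0.27 0.11 0.83 -0.15; -0.05 0 -0.07 0.27 0.12 0.83 -0.15'; python3 -m crank '0 0 0 0 0 0 -0.15'
python3 - <<'E'
from plan import *
p=grab("wrist","w2")
plan([.4736,-.0869,.004],13.95,2)
E
```

```text
time: 5.22
position: [0.4791, -0.0824, 0.0606]
tool_rot: [0.613, 0.79, 0.017, 0.018]
ft_force: [0.1, 0.6, 0.6]
grip_width: 0.0516
time: 5.35
position: [0.4771, -0.0802, 0.059]
tool_rot: [0.611, 0.791, 0.016, 0.016]
ft_force: [-0.7, -0.3, 1.1]
grip_width: 0.0506
from [ 0.4782 -0.081   0.0602] turn deg [2.7 0.4 0.6] tot mm [ -4.6  -5.9 -56.2]
0.27 0.04 0.06 -0.05 -0.11 0.70
0.27 0.04 0.06 -0.05 -0.09 0.70
```

View pics/w2.png

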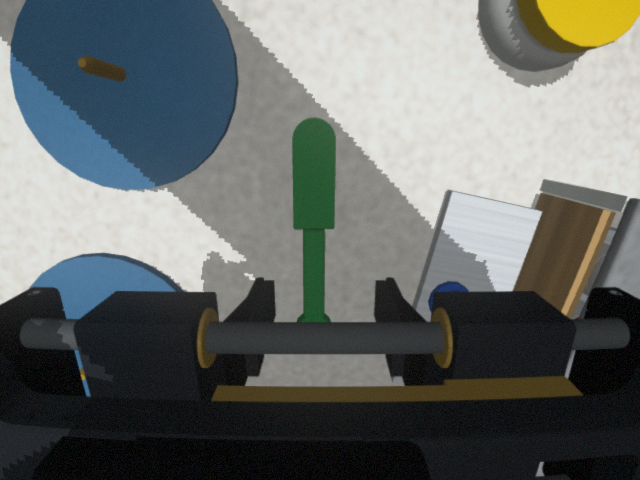

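The handle lies centred between the fingers (col 314 against 324). Descending.

```bash
python3 -m crank '0 0 0.06 -0.05 -0.1 0.7 -0.15; 0 0 0.06 -0.05 -0.1 0.4 -0.15; 0 0 0 0 0 0 -0.15'
python3 - <<'E'
from plan import *
plan([.4736,-.0869,.004],13.95,1)
E
```

```text
time: 5.78
position: [0.4775, -0.0885, 0.0199]
tool_rot: [0.615, 0.788, 0.018, 0.022]
ft_force: [-1.1, 0.4, -0.8]
grip_width: 0.0499
from [ 0.4775 -0.0885  0.0199] turn deg [3.2 0.8 0.1] tot mm [ -3.9   1.6 -15.9]
0.63 0.16 0.02 0.07 -0.11 0.39
```

```bash
python3 -m crank '0 0.1 0 0.06 -0.1 0.36 -0.15; 0 0 0 0 0 0 -0.15'
python3 - <<'E'
from plan import *
plan([.4736,-.0869,.004],13.95,1); print(robot.get_obs()["ft_force"])
E
```

```text
time: 6.02
position: [0.4754, -0.0878, 0.0069]
tool_rot: [0.615, 0.788, 0.021, 0.021]
ft_force: [-0.4, -0.0, -0.4]
grip_width: 0.0499
from [ 0.4754 -0.0878  0.0069] turn deg [3.4 0.4 0.1] tot mm [-1.8  0.9 -2.9]
0.68 0.08 0.02 0.03 -0.04 0.07
[-0.38814524 -0.0147758  -0.42731238]
```

```bash
python3 -m crank '0 0 0 0.03 -0.04 0.08 0.3; 0 0 0 0 0 0 1; 0 0 0 0 0 0 1; 0 0 0 0 0 0 1; 0 0 0 0 0 0 1' 20
python3 - <<'E'
from plan import *
plan([.4736,-.0869,.004],13.95,1); print(robot.get_obs()["ft_force"])
E
```

```text
time: 6.65
position: [0.4743, -0.0871, 0.0043]
tool_rot: [0.615, 0.788, 0.021, 0.022]
ft_force: [-0.7, -0.2, -0.6]
grip_width: 0.0137
from [ 0.4743 -0.0871  0.0043] turn deg [3.5 0.5 0.1] tot mm [-0.7  0.2 -0.3]
0.69 0.10 0.03 0.01 -0.02 0.01
[-0.7178014  -0.18916807 -0.61231107]
```

Gripped at 13.7 mm, which matches the handle. Lifting.

```bash
python3 -m crank '0 0 0 0 0 -0.4 1; 0 0 0 0 0 -0.7 1; 0 0 0 0 0 -0.8 1; 0 0 0 0 0 -0.8 1; 0 0 0 0 0 -0.5 1' 20
python3 - <<'E'
from plan import *
p=grab("wrist","w3")
s=grab("side","s3"); crop(s,"s3c",230,180,480,380,3)
plan([.54,-.255,.14],90,16)
E
```

```text
time: 7.28
position: [0.4648, -0.0875, 0.1379]
tool_rot: [0.615, 0.788, 0.021, 0.021]
ft_force: [-0.2, -0.2, -0.6]
grip_width: 0.0137
from [ 0.4659 -0.0879  0.1383] turn deg [  2.6   2.8 -75.9] tot mm [  74.1 -167.1    1.7]
0.03 0.03 -0.95 -0.28 0.05 0.00
0.03 0.03 -0.95 -0.28 0.03 0.00
0.03 0.03 -0.95 -0.29 0.00 0.00
0.03 0.03 -0.95 -0.28 -0.02 0.00
0.03 0.03 -0.95 -0.28 -0.05 -0.00
0.03 0.03 -0.95 -0.28 -0.07 -0.00
0.03 0.03 -0.95 -0.27 -0.09 -0.00
0.03 0.03 -0.95 -0.26 -0.11 -0.00
0.03 0.03 -0.95 -0.25 -0.13 -0.00
0.03 0.03 -0.95 -0.24 -0.15 -0.00
0.03 0.03 -0.95 -0.23 -0.17 -0.00
0.03 0.03 -0.95 -0.21 -0.19 -0.00
0.03 0.03 -0.95 -0.19 -0.21 -0.00
0.03 0.03 -0.95 -0.18 -0.22 -0.00
0.03 0.03 -0.95 -0.16 -0.24 -0.00
0.03 0.03 -0.95 -0.14 -0.25 -0.00
```

View pics/w3.png

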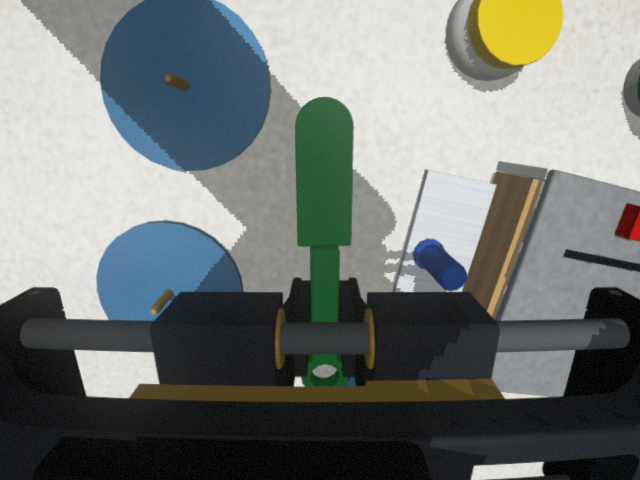

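View pics/s3c.png

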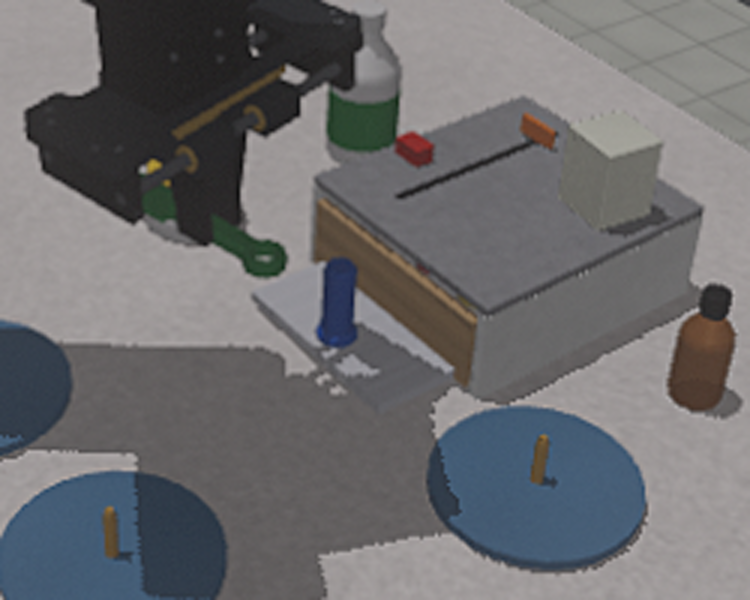

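The spatula is held straight in the jaws, and its eye is visible through the gripper at (325,373). Carrying it towards the peg while turning.

```bash
python3 -m crank '0.04 0 -0.95 -0.28 0.05 0 1; 0.04 0 -0.95 -0.28 0.03 0 1; 0.04 0 -0.95 -0.29 0 0 1; 0.04 0 -0.95 -0.28 -0.02 0 1; 0.04 0 -0.95 -0.28 -0.05 0 1'; python3 -m crank '0.04 0 -0.95 -0.28 -0.07 0 1; 0.04 0 -0.95 -0.27 -0.09 0 1; 0.04 0 -0.95 -0.26 -0.11 0 1; 0.04 0 -0.95 -0.25 -0.13 0 1; 0.04 0 -0.95 -0.24 -0.15 0 1';  python3 - <<'E'
from plan import *
plan([.54,-.255,.14],90,6)
E
```

```text
time: 8.0
position: [0.4863, -0.139, 0.1378]
tool_rot: [0.433, 0.901, 0.009, 0.018]
ft_force: [-0.4, 1.0, -0.6]
grip_width: 0.0137
time: 8.62
position: [0.5078, -0.19, 0.1348]
tool_rot: [0.232, 0.973, -0.002, 0.011]
ft_force: [0.5, 0.0, 0.1]
grip_width: 0.0137
from [ 0.5078 -0.19    0.1348] turn deg [ -0.2   1.3 -26.8] tot mm [ 32.2 -65.    5.2]
-0.01 0.04 -0.89 -0.24 -0.18 -0.02
-0.01 0.04 -0.89 -0.23 -0.20 -0.02
-0.01 0.04 -0.89 -0.21 -0.22 -0.02
-0.01 0.04 -0.89 -0.19 -0.23 -0.02
-0.01 0.04 -0.89 -0.17 -0.25 -0.02
-0.01 0.04 -0.89 -0.15 -0.26 -0.02
```

```bash
python3 -m crank '0 0.04 -0.89 -0.24 -0.18 -0.02 1; 0 0.04 -0.89 -0.23 -0.2 -0.02 1; 0 0.04 -0.89 -0.21 -0.22 -0.02 1; 0 0.04 -0.89 -0.19 -0.23 -0.02 1; 0 0.04 -0.89 -0.17 -0.25 -0.02 1'; python3 -m crank '0 0.04 -0.89 -0.15 -0.26 -0.02 1; 0 0 0 0 0 0 1';  python3 - <<'E'
from plan import *
p=grab("wrist","w4")
plan([.54,-.255,.14],90,1)
t=grab("top","t4"); crop(t,"t4c",380,150,580,300,4)
s=grab("side","s4"); crop(s,"s4c",310,230,480,380,4)
E
```

```text
time: 9.25
position: [0.5315, -0.2434, 0.1347]
tool_rot: [0.034, 0.999, 0.001, -0.003]
ft_force: [0.0, -0.6, -0.9]
grip_width: 0.0134
time: 9.5
position: [0.5361, -0.2545, 0.1337]
tool_rot: [-0.006, 1.0, 0.002, -0.005]
ft_force: [-0.2, 0.6, -0.3]
grip_width: 0.0135
from [ 0.5355 -0.2537  0.1335] turn deg [ 0.2 -0.7  0.7] tot mm [ 4.5 -1.3  6.5]
0.05 -0.14 0.13 -0.11 -0.03 -0.16
```

View pics/w4.png

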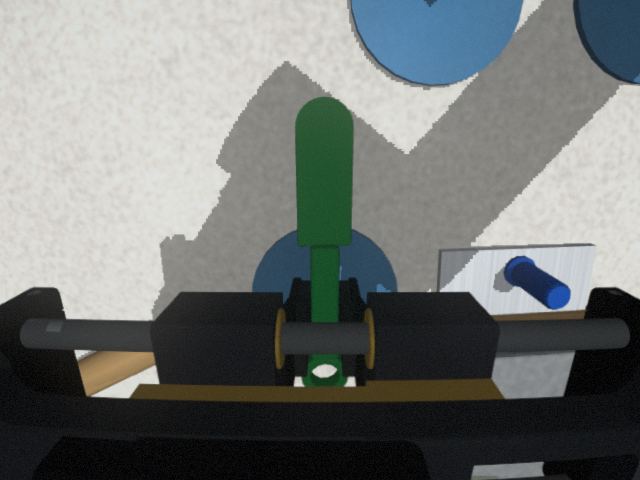

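View pics/t4c.png

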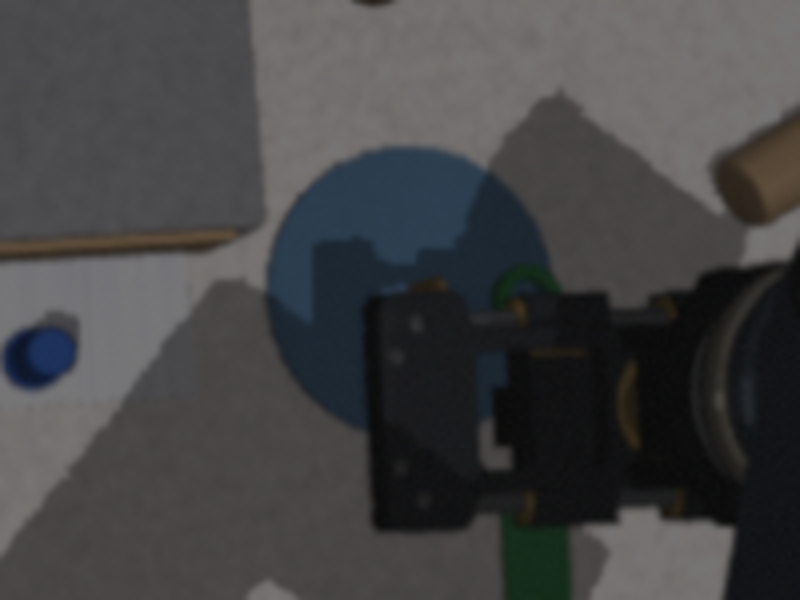

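View pics/s4c.png

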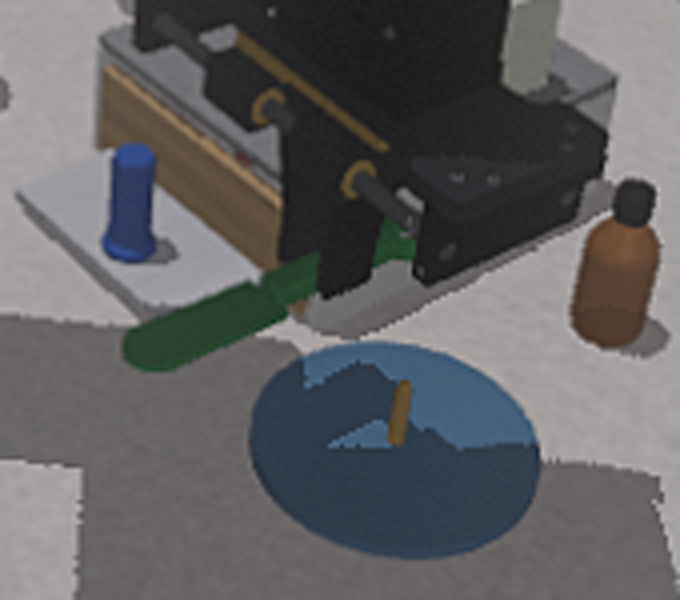

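```bash
python3 - <<'E'
from fit import *
np.set_printoptions(precision=4,suppress=True)
t=viewer.camera("top"); s=viewer.camera("side")
T=dict(t); T["img"]=cv2.imread("pics/a_top.png")[:,:,::-1].copy(); Sd=dict(s); Sd["img"]=cv2.imread("pics/a_side.png")[:,:,::-1].copy()
print(t["xyz"],s["xyz"])
res={}
for n,p,roi in (("top",T,(478,214,500,230)),("side",Sd,(400,318,422,350))):
    hsv=cv2.cvtColor(p["img"],cv2.COLOR_RGB2HSV); h=hsv[roi[1]:roi[3],roi[0]:roi[2],0]
    m=np.zeros((480,640),np.float32); m[roi[1]:roi[3],roi[0]:roi[2]]=((h<60)&(hsv[roi[1]:roi[3],roi[0]:roi[2],1]>60))
    print(n,m.sum()); 
    f=lambda v:cost_mask(p,m,roi,lambda i,sc,o:(prism(p,circ(v[0]/1e3,v[1]/1e3,.004),.01,.040,i,1,sc,o),prism(p,np.vstack([circ(v[0]/1e3,v[1]/1e3,.003)]),.04,.045,i,1,sc,o)),8)
    x0=[595,-254]; r=minimize(f,x0,method="Nelder-Mead",options=dict(initial_simplex=[x0,[600,-254],[595,-249]])); print("peg",n,r.x,r.fun)
    crop(p,"peg_"+n,*roi,20)
E
python3 -c "
import cv2,numpy as np
a=cv2.imread('pics/peg_top.png');b=cv2.imread('pics/peg_side.png')
h=max(a.shape[0],b.shape[0]);o=np.zeros((h,a.shape[1]+b.shape[1],3),np.uint8);o[:a.shape[0],:a.shape[1]]=a;o[:b.shape[0],a.shape[1]:]=b
cv2.imwrite('pics/peg2.png',cv2.resize(o,None,fx=.85,fy=.85))"
```

```text
[0.525  0.0288 0.8061] [ 0.0982 -0.7069  0.6541]
top 23.0
peg top [ 594.043  -255.1816] 25.34375
side 64.0
peg side [ 592.6953 -253.5508] 13.859375
```

View pics/peg2.png

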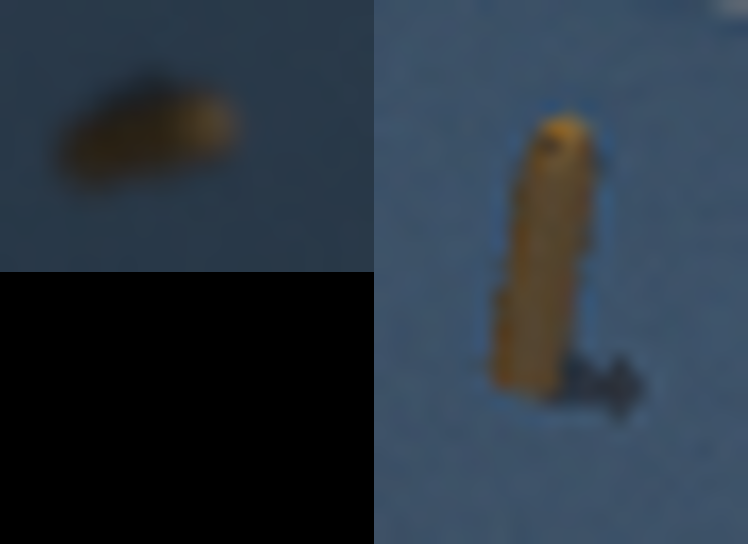

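Run:
```python
from fit import *
from plan import plan
np.set_printoptions(precision=4,suppress=True)
p=viewer.camera("wrist"); crop(p,"w5c",275,220,375,400,4); o=robot.get_obs(); r=R.from_quat(o["tool_rot"])
for uv in [(325,373),(324,98),(324,245)]:
    X=at(p,uv,o["position"][2]+(.0057 if uv[1]!=98 else 0)); print(uv,X,"tool",r.inv().apply(X-o["position"]))
plan([.538,-.254,.066],90,3)
```

```text
(325, 373) [ 0.5755 -0.2522  0.14  ] tool [-0.0395  0.0007 -0.0061]
(324, 98) [ 0.4413 -0.2544  0.1343] tool [0.0945 0.0003 0.001 ]
(324, 245) [ 0.506  -0.2536  0.14  ] tool [ 0.03    0.0002 -0.0054]
from [ 0.5359 -0.2534  0.1343] turn deg [ 0.2 -0.6  0.7] tot mm [  2.1  -0.6 -68.3]
0.01 -0.04 0.05 -0.02 -0.01 0.57
0.01 -0.04 0.05 -0.02 -0.01 0.57
0.01 -0.04 0.05 -0.02 -0.01 0.57
```

View pics/w5c.png

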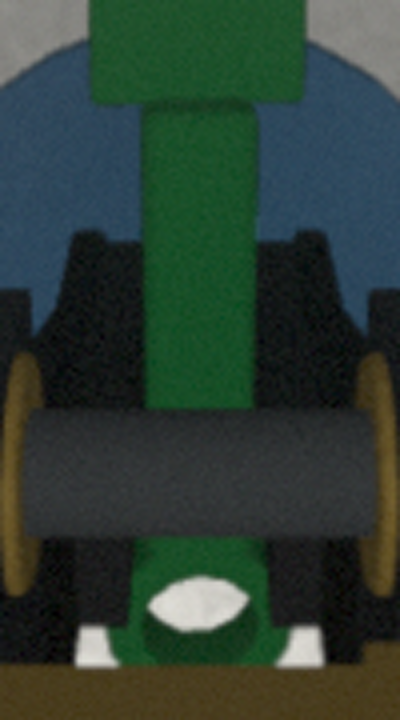

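Run:
```python
from fit import *
p=viewer.camera("wrist"); o=robot.get_obs(); r=R.from_quat(o["tool_rot"])
for dz in (.0027,.0057,.0087):
  print(dz,[ (r.inv().apply(at(p,uv,o["position"][2]+dz)-o["position"])*1e3).round(1) for uv in [(324.5,363.75),(324.5,385.5),(311,374),(338.5,374)]])
```

```text
0.0027 [array([-36.1,   0.5,  -3.1]), array([-49.9,   0.5,  -3.2]), array([-42.5,  -6.7,  -3.2]), array([-42.5,   7.9,  -3.1])]
0.0057 [array([-34. ,   0.5,  -6.1]), array([-47.5,   0.5,  -6.2]), array([-40.2,  -6.6,  -6.1]), array([-40.3,   7.8,  -6.1])]
0.0087 [array([-31.8,   0.5,  -9. ]), array([-45.1,   0.4,  -9.2]), array([-38. ,  -6.5,  -9.1]), array([-38. ,   7.6,  -9.1])]
```

```bash
python3 -m crank '0 -0.04 0.05 -0.02 -0.01 0.57 1; 0 -0.04 0.05 -0.02 -0.01 0.57 1; 0 -0.04 0.05 -0.02 -0.01 0.4 1; 0 0 0 0 0 0 1';  python3 - <<'E'
from plan import *
p=grab("wrist","w6")
plan([.54,-.254,.066],90,1)
t=grab("top","t6"); crop(t,"t6c",430,180,560,280,6)
s=grab("side","s6"); crop(s,"s6c",350,260,450,350,6)
E
```

```text
time: 10.35
position: [0.5388, -0.2543, 0.0724]
tool_rot: [0.0, 1.0, 0.001, 0.001]
ft_force: [-0.2, -0.4, -0.7]
grip_width: 0.0137
from [ 0.5393 -0.2547  0.0732] turn deg [ 0.   0.2 -0. ] tot mm [ 0.7  0.7 -7.2]
0.01 0.04 -0.00 -0.02 0.02 0.18
```

View pics/t6c.png

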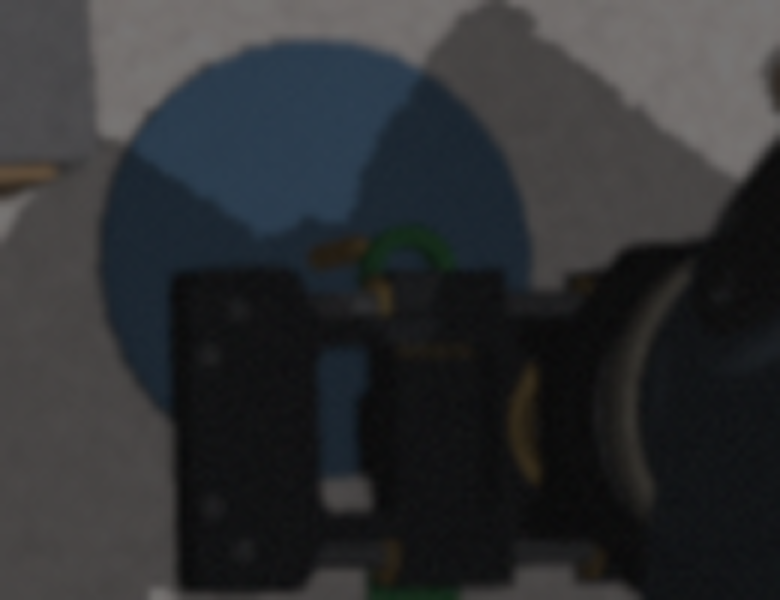

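View pics/s6c.png

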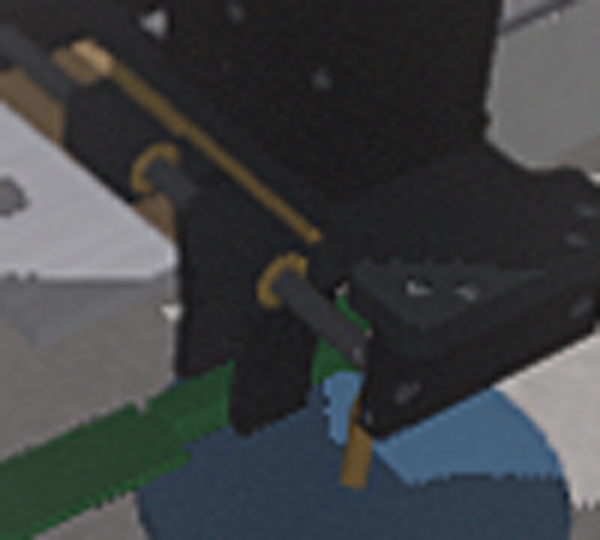

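View pics/w6.png

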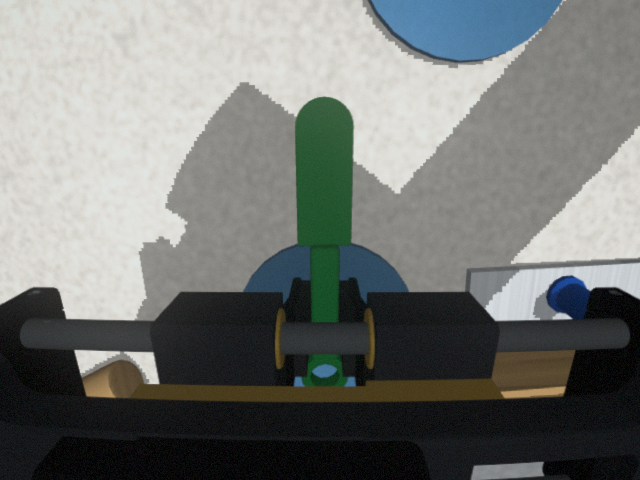

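Top view: the ring (crop 360–455, top edge 227) and the peg beside it (tip near crop (358,248)) are both visible. I'll fit the ring in this view and compare it with the peg measured by the same camera.

```bash
cat > ring.py <<'E'
from fit import *
def ringfit(t,z,roi,x0,lo=(45,60,20)):
    m=np.zeros((480,640),np.float32)
    for c,st,k in comps(t,lo,(90,255,255),roi,10): m[k]=1
    def d(v,i,sc,o):
        prism(t,circ(v[0]/1e3,v[1]/1e3,.013),z,z+.01,i,1,sc,o)
        A=np.zeros_like(i);B=np.zeros_like(i)
        prism(t,circ(v[0]/1e3,v[1]/1e3,.0075),z,z,A,1,sc,o);prism(t,circ(v[0]/1e3,v[1]/1e3,.0075),z+.01,z+.01,B,1,sc,o); i[(A&B)>0]=0
    f=lambda v:cost_mask(t,m,roi,lambda i,sc,o:d(v,i,sc,o),8)
    r=minimize(f,x0,method="Nelder-Mead",options=dict(initial_simplex=[x0,np.add(x0,[4,0]),np.add(x0,[0,4])]))
    return r.x,r.fun,m.sum()
E
python3 - <<'E'
from ring import *
np.set_printoptions(precision=2,suppress=True)
t=viewer.camera("top"); o=robot.get_obs(); P=o["position"]; print(P)
x,f,n=ringfit(t,P[2]-.0043,(484,214,512,224),[P[0]*1e3+44,P[1]*1e3]); print(x,f,n,"rel tcp",x-P[:2]*1e3)
T=dict(t); T["img"]=cv2.imread("pics/a_top.png")[:,:,::-1].copy()
# peg: use lum diff from disc, in the first picture
for uv in [(490.6,221.0),(489.5,221.3)]: print("tip",at(T,uv,.043)*1e3)
for uv in [(482.4,223.4),(483.5,222.8)]: print("foot",at(T,uv,.010)*1e3)
E
```

```text
[ 0.54 -0.26  0.07]
[ 584.19 -256.35] 10.84375 73.0 rel tcp [44.02 -0.99]
tip [ 593.33 -256.     43.  ]
tip [ 592.83 -254.06   43.  ]
foot [ 592.18 -253.26   10.  ]
foot [ 593.22 -255.29   10.  ]
```

Run:
```python
from plan import *
plan([.5494,-.2543,.066],90,1)
```

```text
from [ 0.5402 -0.2554  0.0744] turn deg [-0.1  0.3 -0. ] tot mm [ 9.2  1.1 -8.4]
-0.01 0.07 -0.00 -0.23 0.03 0.21
```

```bash
python3 -m crank '0 0 0 -0.23 0.03 0.24 1; 0 0 0 0 0 0 1; 0 0 0 0 0 0 1';  python3 - <<'E'
from plan import *
from ring import *
p=viewer.camera("wrist"); crop(p,"w7c",275,300,375,400,6)
plan([.5494,-.2543,.06],90,1)
t=grab("top","t7"); crop(t,"t7c",460,190,540,250,8)
P=robot.get_obs()["position"]
x,f,n=ringfit(t,P[2]-.0043,(480,206,512,221),[P[0]*1e3+44,P[1]*1e3]); print(x,f,n,"rel tcp",x-P[:2]*1e3)
E
```

```text
time: 10.92
position: [0.5512, -0.2546, 0.0656]
tool_rot: [0.0, 1.0, -0.001, 0.004]
ft_force: [0.8, -0.2, -0.7]
grip_width: 0.0137
from [ 0.5512 -0.2546  0.0656] turn deg [-0.2  0.5 -0. ] tot mm [-1.8  0.3 -5.6]
-0.03 0.10 -0.00 0.05 0.01 0.14
[ 595.09903232 -255.92615852] 41.75 77.0 rel tcp [44.09250084 -1.29646568]
```

View pics/t7c.png

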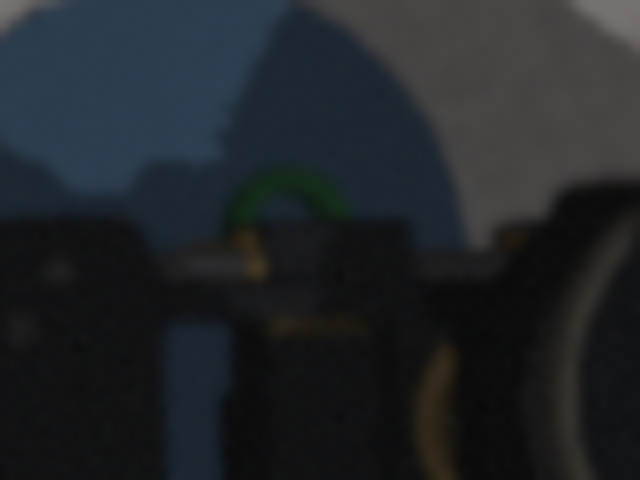

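View pics/w7c.png

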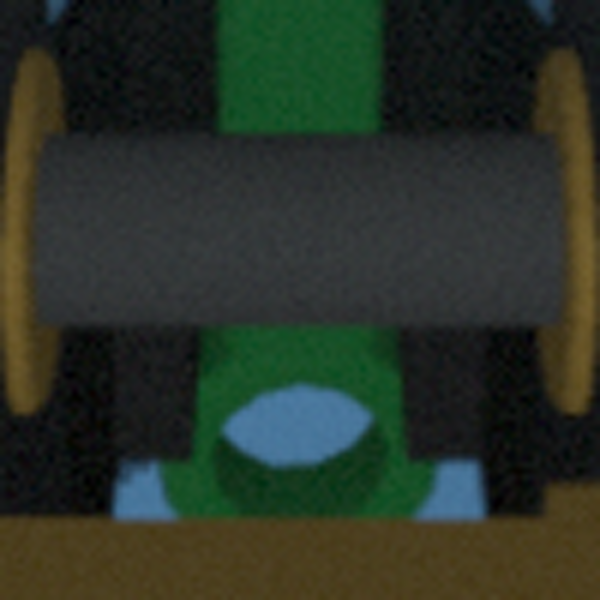

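```bash
python3 -m crank '0 0.06 0 0.045 0.01 0.24 1; 0 0 0 0 0 0 1; 0 0 0 0 0 0 1';  python3 - <<'E'
from plan import *
p=viewer.camera("wrist"); crop(p,"w8c",275,300,375,400,6)
plan([.5494,-.2543,.05],90,1); X=np.array([.5935,-.2543,.045]); print(proj(p,[X,X-[0,0,.005]]))
E
```

```text
time: 11.4
position: [0.5488, -0.2542, 0.0552]
tool_rot: [0.0, 1.0, -0.001, 0.001]
ft_force: [0.8, 0.6, -0.1]
grip_width: 0.0137
from [ 0.5486 -0.254   0.0551] turn deg [-0.1  0.1 -0. ] tot mm [ 0.8 -0.3 -5.1]
-0.03 0.02 -0.01 -0.02 -0.01 0.13
[[323.68197209 361.91180571]
 [323.71063824 356.70820884]]
```

View pics/w8c.png

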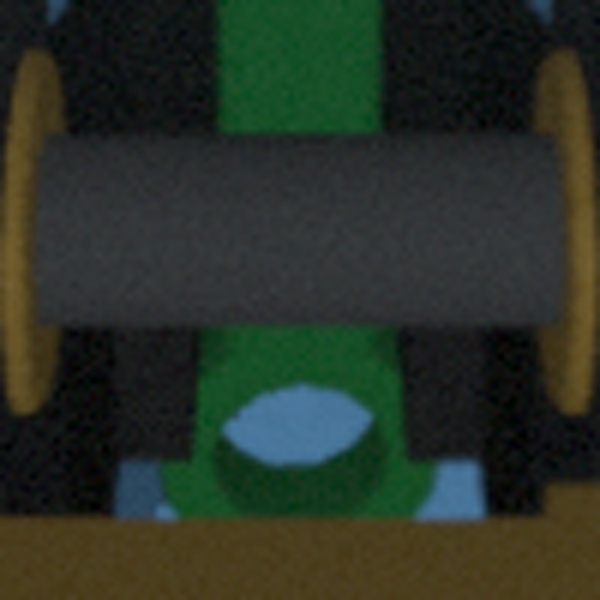

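```bash
python3 -m crank '0 0 0 -0.02 -0.01 0.12 1; 0 0 0 0 0 0 1';  python3 - <<'E'
from plan import *
p=viewer.camera("wrist"); crop(p,"w9c",275,300,375,400,6)
plan([.5494,-.2543,.047],90,1); X=np.array([.5935,-.2543,.045]); print(proj(p,[X,X-[0,0,.005]]))
E
```

```text
time: 11.7
position: [0.5496, -0.2546, 0.0501]
tool_rot: [0.0, 1.0, -0.001, 0.001]
ft_force: [-0.3, 0.0, -1.3]
grip_width: 0.0132
from [ 0.5497 -0.2547  0.0503] turn deg [-0.2  0.2 -0. ] tot mm [-0.3  0.4 -3.3]
-0.03 0.03 -0.01 0.01 0.01 0.08
[[324.40442301 366.28083947]
 [324.4161743  360.84929769]]
```

View pics/w9c.png

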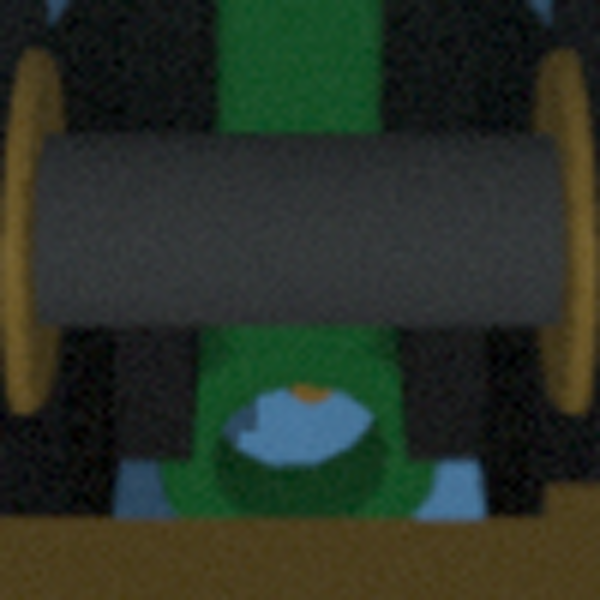

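The peg tip shows inside the hole at crop (313,392), about 1 mm to the +y side. Correct that and lower.

```bash
python3 -m crank '0 0 0 0 0.03 0.1 1; 0 0 0 0 0 0 1';  python3 - <<'E'
from plan import *
p=viewer.camera("wrist"); crop(p,"w10c",275,300,375,400,6)
plan([.5494,-.2536,.040],90,1); X=np.array([.5935,-.2536,.045]); print(proj(p,[X,X-[0,0,.005]]))
E
```

```text
time: 12.0
position: [0.5498, -0.2534, 0.0461]
tool_rot: [0.0, 1.0, -0.001, 0.001]
ft_force: [-0.3, -0.1, -0.1]
grip_width: 0.0138
from [ 0.55   -0.2536  0.0463] turn deg [-0.2  0.2 -0. ] tot mm [-0.6  0.  -6.3]
-0.04 0.04 -0.01 0.02 0.00 0.16
[[323.5392026  370.47828581]
 [323.5745692  364.84226792]]
```

View pics/w10c.png

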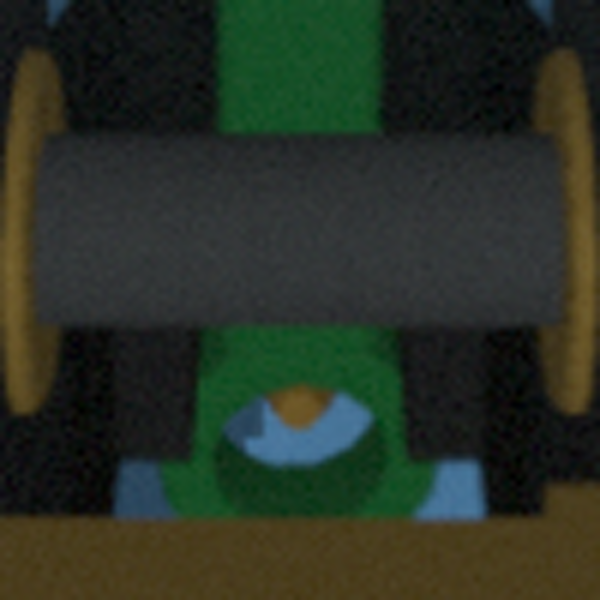

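Centred now. Lower further.

```bash
python3 -m crank '0 0 0 0.01 0 0.2 1; 0 0 0 0 0 0.2 1; 0 0 0 0 0 0 1';  python3 - <<'E'
from plan import *
p=viewer.camera("wrist"); crop(p,"w11c",275,300,375,400,6)
plan([.5496,-.2536,.0145],90,1);
E
```

```text
time: 12.42
position: [0.5495, -0.2536, 0.0291]
tool_rot: [0.0, 1.0, -0.001, 0.002]
ft_force: [0.5, -0.5, -0.6]
grip_width: 0.0134
from [ 0.5497 -0.2537  0.0294] turn deg [-0.2  0.2 -0. ] tot mm [ -0.1   0.1 -14.9]
-0.04 0.04 -0.01 0.00 0.00 0.37
```

View pics/w11c.png

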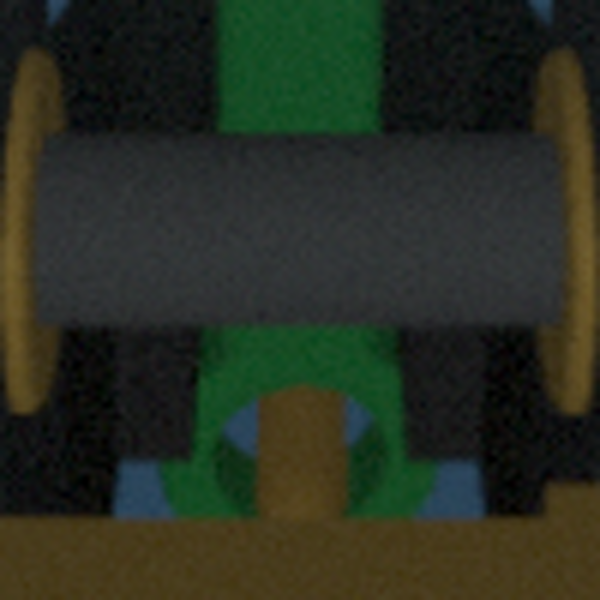

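The peg passes centrally through the eye. Lower onto the disc.

```bash
python3 -m crank '0 0 0 0 0 0.2 1; 0 0 0 0 0 0.12 1; 0 0 0 0 0 0 1';  python3 - <<'E'
from plan import *
plan([.5496,-.2536,.0145],90,1);print(robot.get_obs()["ft_force"])
E
```

```text
time: 12.85
position: [0.5499, -0.2539, 0.0157]
tool_rot: [0.0, 1.0, -0.002, 0.002]
ft_force: [-0.9, -0.9, -0.6]
grip_width: 0.0138
from [ 0.5499 -0.2539  0.0157] turn deg [-0.2  0.2 -0. ] tot mm [-0.3  0.3 -1.2]
-0.04 0.04 -0.01 0.01 0.01 0.03
[-0.87535438 -0.86326497 -0.58614808]
```

```bash
python3 -m crank '0 0 0 0.01 0.01 0.03 1; 0 0 0 0 0 0 0.5; 0 0 0 0 0 0 0.2; 0 0 0 0 0 0 0; 0 0 0 0 0 0 0';  python3 - <<'E'
from plan import *
p=grab("wrist","w12"); crop(p,"w12c",275,300,375,400,6)
plan([.5496,-.2536,.0145],90,1);print(robot.get_obs()["ft_force"])
E
```

```text
time: 13.48
position: [0.55, -0.2538, 0.0151]
tool_rot: [0.0, 1.0, -0.002, 0.003]
ft_force: [-0.2, 0.7, -0.3]
grip_width: 0.0408
from [ 0.55   -0.2538  0.0151] turn deg [-0.3  0.3 -0. ] tot mm [-0.4  0.2 -0.6]
-0.05 0.06 -0.01 0.01 0.00 0.02
[-0.39523654  0.05566095  0.25504927]
```

View pics/w12.png

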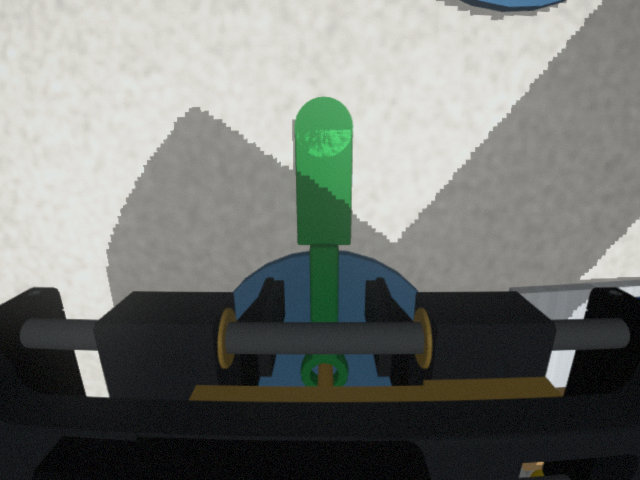

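The spatula is released with the peg through its eye at (325,375). Retreat straight up, then look.

```bash
python3 -m crank '0 0 0 0 0 -0.3 0; 0 0 0 0 0 -0.7 0; 0 0 0 0 0 -0.9 0; 0 0 0 0 0 -0.9 0; 0 0 0 0 0 -0.8 0'; python3 -m crank '0 0 0 0.8 0.2 -0.6 0; 0 0 0.5 0.8 0.4 0 0'
python3 - <<'E'
from plan import *
from ring import *
s=grab("side","s13"); crop(s,"s13c",300,220,480,380,4)
t=grab("top","t13"); crop(t,"t13c",320,80,530,320,2.4)
print(robot.get_obs()["position"])
E
```

```text
time: 14.15
position: [0.5478, -0.2522, 0.1633]
tool_rot: [0.0, 1.0, -0.001, 0.0]
ft_force: [0.9, -1.2, -0.2]
grip_width: 0.0434
time: 14.4
position: [0.4867, -0.2306, 0.1929]
tool_rot: [0.022, 1.0, -0.005, 0.006]
ft_force: [0.6, -0.4, -0.1]
grip_width: 0.0433
[ 0.48247392 -0.22711221  0.19104836]
```

View pics/s13c.png

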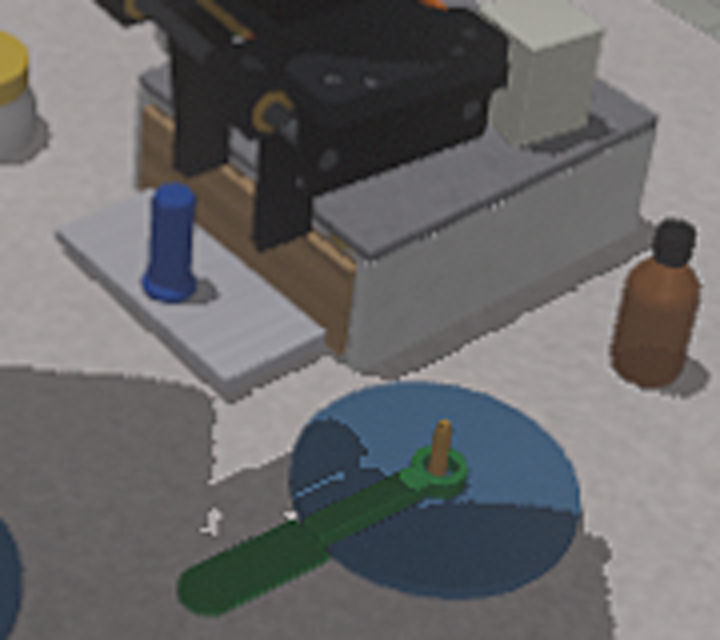

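View pics/t13c.png

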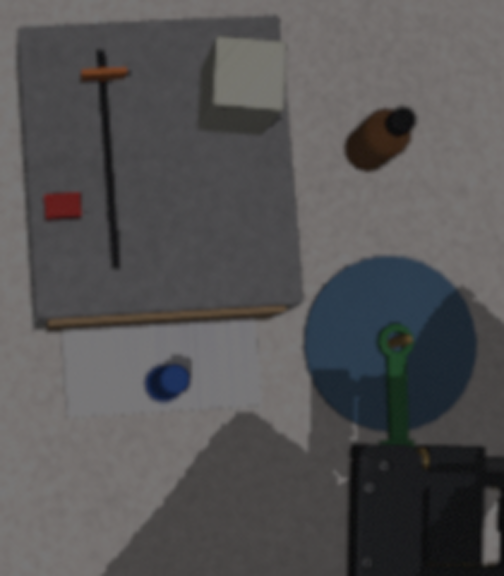

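The spatula hangs flat on the peg with the tray shut, and nothing else has moved. Now to the knob, turning the jaws along the station's x.

Run:
```python
from plan import *
plan([.55,-.083,.17],2.5,18)
```

```text
from [ 0.4825 -0.2271  0.191 ] turn deg [ 0.   0.3 85. ] tot mm [ 67.5 144.1 -21. ]
0.00 0.00 0.94 -0.08 0.20 0.03
0.00 0.00 0.94 -0.07 0.21 0.03
0.00 0.00 0.94 -0.05 0.22 0.03
0.00 0.00 0.94 -0.03 0.22 0.03
0.00 0.00 0.94 -0.01 0.22 0.03
0.00 0.00 0.94 0.00 0.22 0.03
0.00 0.00 0.94 0.02 0.22 0.03
0.00 0.00 0.94 0.04 0.22 0.03
0.00 0.00 0.94 0.06 0.21 0.03
0.00 0.00 0.94 0.08 0.21 0.03
0.00 0.00 0.94 0.09 0.20 0.03
0.00 0.00 0.94 0.11 0.19 0.03
0.00 0.00 0.94 0.12 0.18 0.03
0.00 0.00 0.94 0.14 0.17 0.03
0.00 0.00 0.94 0.15 0.16 0.03
0.00 0.00 0.94 0.16 0.15 0.03
0.00 0.00 0.94 0.18 0.13 0.03
0.00 0.00 0.94 0.19 0.12 0.03
```

```bash
python3 -m crank '0 0 0.94 -0.08 0.2 0.03 0; 0 0 0.94 -0.07 0.21 0.03 0; 0 0 0.94 -0.05 0.22 0.03 0; 0 0 0.94 -0.03 0.22 0.03 0; 0 0 0.94 -0.01 0.22 0.03 0'; python3 -m crank '0 0 0.94 0 0.22 0.03 0; 0 0 0.94 0.02 0.22 0.03 0; 0 0 0.94 0.04 0.22 0.03 0; 0 0 0.94 0.06 0.21 0.03 0; 0 0 0.94 0.08 0.21 0.03 0'; python3 -m crank '0 0 0.94 0.09 0.2 0.03 0; 0 0 0.94 0.11 0.19 0.03 0; 0 0 0.94 0.12 0.18 0.03 0; 0 0 0.94 0.14 0.17 0.03 0; 0 0 0.94 0.15 0.16 0.03 0'
python3 - <<'E'
from plan import *
plan([.555,-.083,.17],2.5,5)
E
```

```text
time: 15.12
position: [0.5046, -0.1884, 0.1882]
tool_rot: [0.232, 0.973, -0.003, 0.006]
ft_force: [-1.1, 0.0, 0.6]
grip_width: 0.0436
time: 15.75
position: [0.5288, -0.149, 0.1842]
tool_rot: [0.43, 0.903, -0.001, 0.01]
ft_force: [0.4, -0.3, 0.3]
grip_width: 0.0438
time: 16.38
position: [0.5533, -0.1098, 0.18]
tool_rot: [0.61, 0.792, 0.001, 0.013]
ft_force: [-0.1, 0.1, 0.4]
grip_width: 0.0433
from [ 0.5533 -0.1098  0.18  ] turn deg [ 1.1  0.9 12.3] tot mm [  1.7  26.8 -10. ]
0.05 0.04 0.49 0.13 0.04 0.05
0.05 0.04 0.49 0.13 0.04 0.05
0.05 0.04 0.49 0.13 0.03 0.05
0.05 0.04 0.49 0.13 0.03 0.05
0.05 0.04 0.49 0.13 0.02 0.05
```

```bash
python3 -m crank '0.05 0.04 0.49 0.13 0.04 0.05 0.1; 0.05 0.04 0.49 0.13 0.04 0.05 0.1; 0.05 0.04 0.49 0.13 0.03 0.05 0.1; 0.05 0.04 0.49 0.13 0.03 0.05 0.1; 0.05 0.04 0.4 0.1 0.02 0.05 0.1';python3 -m crank '0 0 0 0 0 0 0.1; 0 0 0 0 0 0 0.1'
python3 - <<'E'
from plan import *
from fit import *
p=grab("wrist","w14")
plan([.564,-.083,.10],2.5,3)
E
```

```text
time: 17.0
position: [0.56, -0.0841, 0.1717]
tool_rot: [0.69, 0.724, 0.001, 0.002]
ft_force: [0.3, -0.4, 0.2]
grip_width: 0.0394
time: 17.25
position: [0.5612, -0.0842, 0.1721]
tool_rot: [0.689, 0.725, 0.001, 0.002]
ft_force: [0.2, -0.6, -0.4]
grip_width: 0.0394
from [ 0.5612 -0.0842  0.1721] turn deg [0.3 0.1 0.4] tot mm [  2.8   1.2 -72.1]
0.02 0.01 0.02 0.01 0.02 0.60
0.02 0.01 0.02 0.01 0.02 0.60
0.02 0.01 0.02 0.01 0.02 0.60
```

View pics/w14.png

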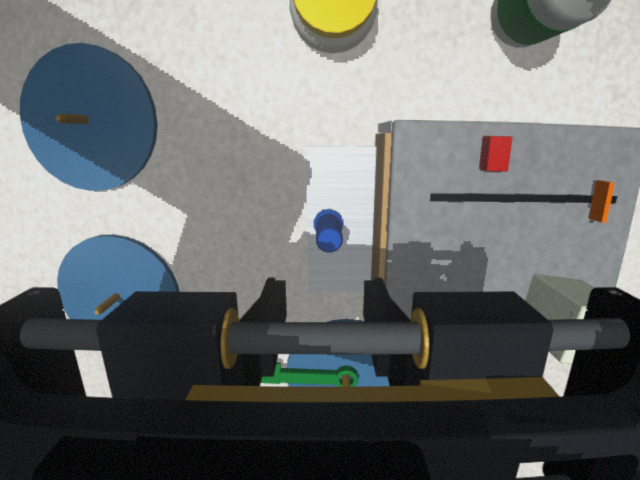

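The knob's top is at (329,242), midway between the fingers (285 to 365), and the slot line is parallel to the jaws. Fit the knob, then descend.

Run:
```python
from plan import *
from fit import *
p=viewer.camera("wrist")
roi=(305,200,350,260); m=np.zeros((480,640),np.float32)
for c,st,k in comps(p,(105,120,20),(130,255,255),roi,50): m[k]=1; print(st)
f=lambda v:cost_mask(p,m,roi,lambda i,sc,o:prism(p,circ(v[0]/1e3,v[1]/1e3,.011),.02,.070,i,1,sc,o))
x0=[565,-83]; r=minimize(f,x0,method="Nelder-Mead",options=dict(initial_simplex=[x0,[571,-83],[565,-77]])); print("knob",r.x,r.fun,m.sum())
plan([r.x[0]/1e3,r.x[1]/1e3,.08],2.5,3)
```

```text
[314 210  29  42 868]
knob [564.60502009 -80.06323645] 198.3125 868.0
from [ 0.561  -0.0842  0.1721] turn deg [0.3 0.1 0.4] tot mm [  3.6   4.2 -92.1]
0.02 0.01 0.02 0.03 0.03 0.77
0.02 0.01 0.02 0.03 0.03 0.77
0.02 0.01 0.02 0.03 0.03 0.77
```

```bash
python3 -m crank '0.02 0 0.02 0.02 0.03 0.77 0.1; 0.02 0 0.02 0.02 0.03 0.77 0.1; 0.02 0 0.02 0.02 0.02 0.6 0.1; 0 0 0 0 0 0 0.1'
python3 - <<'E'
from plan import *
p=grab("wrist","w15")
s=grab("side","s15"); crop(s,"s15c",280,200,420,320,5)
plan([.564,-.0815,.032],2.5,2)
E
```

```text
time: 17.85
position: [0.5662, -0.0831, 0.0859]
tool_rot: [0.691, 0.723, -0.0, 0.002]
ft_force: [-0.7, 0.1, 0.0]
grip_width: 0.0389
from [ 0.5678 -0.0836  0.0879] turn deg [0.4 0.3 0.1] tot mm [ -3.8   2.1 -55.9]
0.04 0.03 0.01 0.03 -0.05 0.70
0.04 0.03 0.01 0.03 -0.05 0.70
```

View pics/w15.png

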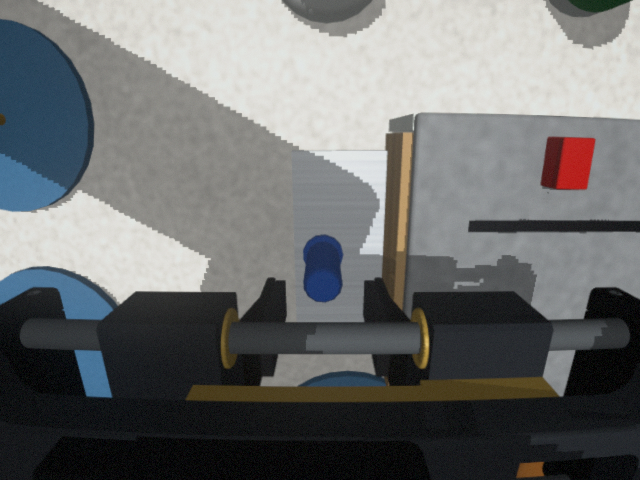

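View pics/s15c.png

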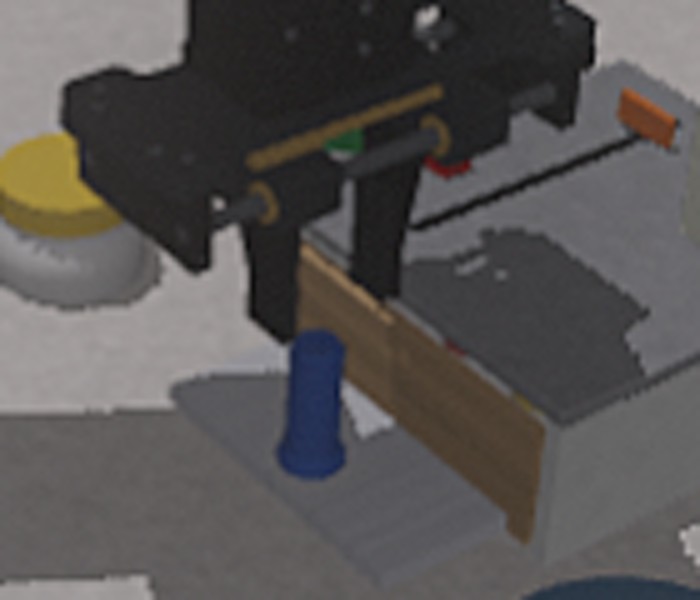

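Run:
```python
from plan import *
p=viewer.camera("wrist"); print(at(p,(323,282),.0705), robot.get_obs()["position"])
plan([.565,-.0815,.032],2.5,2)
```

```text
[ 0.56708751 -0.08177709  0.0705    ] [ 0.56815005 -0.08377392  0.08837382]
from [ 0.5682 -0.0838  0.0884] turn deg [0.5 0.3 0.1] tot mm [ -3.2   2.3 -56.4]
0.05 0.03 0.01 0.03 -0.04 0.70
0.05 0.03 0.01 0.03 -0.04 0.70
```

```bash
python3 -m crank '0.05 0.03 0 0.03 -0.08 0.4 0.1; 0 0 0 0.02 -0.02 0.2 0.1; 0 0 0 0 0 0 0.1'
python3 - <<'E'
from plan import *
p=grab("wrist","w16")
plan([.564,-.0815,.032],2.5,2); print(robot.get_obs()["ft_force"])
E
```

```text
time: 18.38
position: [0.5651, -0.0824, 0.0648]
tool_rot: [0.691, 0.723, 0.001, 0.004]
ft_force: [0.2, 0.7, 0.1]
grip_width: 0.0393
from [ 0.5653 -0.0825  0.0651] turn deg [0.5 0.3 0.1] tot mm [ -1.3   1.  -33.1]
0.05 0.03 0.01 0.02 -0.02 0.41
0.05 0.03 0.01 0.01 -0.02 0.41
[ 0.01671086 -0.61225119  0.24543264]
```

View pics/w16.png

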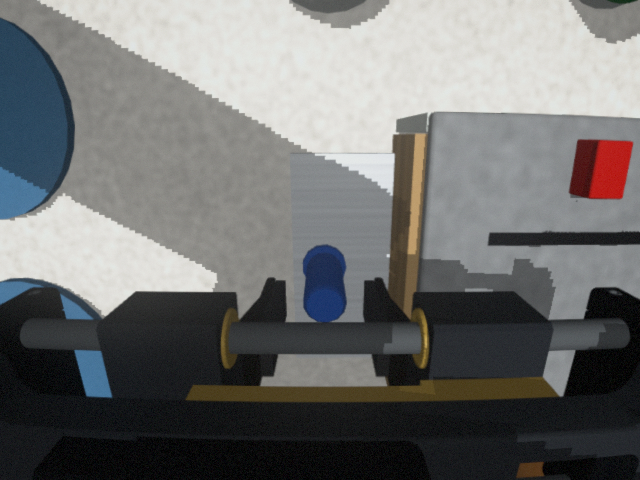

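The knob is centred between the fingers (col 325) with room to the panel. Descend and grip.

```bash
python3 -m crank '0.05 0.03 0 0.02 -0.03 0.4 0.1; 0.05 0.03 0 0.01 0 0.4 0.1; 0 0 0 0 0 0 0.1'
python3 - <<'E'
from plan import *
plan([.564,-.0815,.032],2.5,2); print(robot.get_obs()["ft_force"])
E
```

```text
time: 18.8
position: [0.5643, -0.0814, 0.0309]
tool_rot: [0.691, 0.723, -0.0, -0.001]
ft_force: [0.8, -0.8, -0.1]
grip_width: 0.0392
from [ 0.5643 -0.0814  0.0309] turn deg [-0.1 -0.1  0.1] tot mm [-0.3 -0.1  1.1]
-0.01 -0.01 0.01 -0.00 -0.00 -0.01
-0.01 -0.01 0.01 -0.00 -0.00 -0.01
[ 0.78143202 -0.80994561 -0.10251903]
```

```bash
python3 -m crank '0 0 0 0 0 0 1; 0 0 0 0 0 0 1; 0 0 0 0 0 0 1; 0 0 0 0 0 0 1; 0 0 0 0 0 0 1' 40
python3 - <<'E'
from plan import *
from seg import *
o=robot.get_obs(); plan(o["position"],2.5,1); print(o["ft_force"],o["grip_width"])
t=viewer.camera("top")
u=np.array([np.cos(np.radians(2.5)),np.sin(np.radians(2.5))])
for nm,lo,hi in [("red",(0,150,60),(5,255,255)),("orange",(6,150,60),(14,255,255))]:
    for c,st,m in comps(t,lo,hi,(325,85,410,200)): print(nm,c,st,at(t,c,.09),at(t,c,.09)[:2]@u)
crop(t,"t17c",325,85,455,200,6)
E
```

```text
time: 19.42
position: [0.5652, -0.0815, 0.0307]
tool_rot: [0.691, 0.723, 0.0, -0.0]
ft_force: [1.8, 0.6, -2.6]
grip_width: 0.0209
from [ 0.5652 -0.0815  0.0307] turn deg [ 0.  -0.   0.1] tot mm [0. 0. 0.]
0.00 -0.01 0.01 0.00 0.00 0.00
[ 1.76691505  0.6427194  -2.61359453] 0.020851574458602223
red [345.46153846 165.23076923] [339 161  14  10 130] [ 0.67893892 -0.00989396  0.09      ] 0.6778611487245395
orange [362.38709677 110.22580645] [355 108  17   5  62] [ 0.7676284  -0.03827403  0.09      ] 0.7652282966869702
```

View pics/t17c.png

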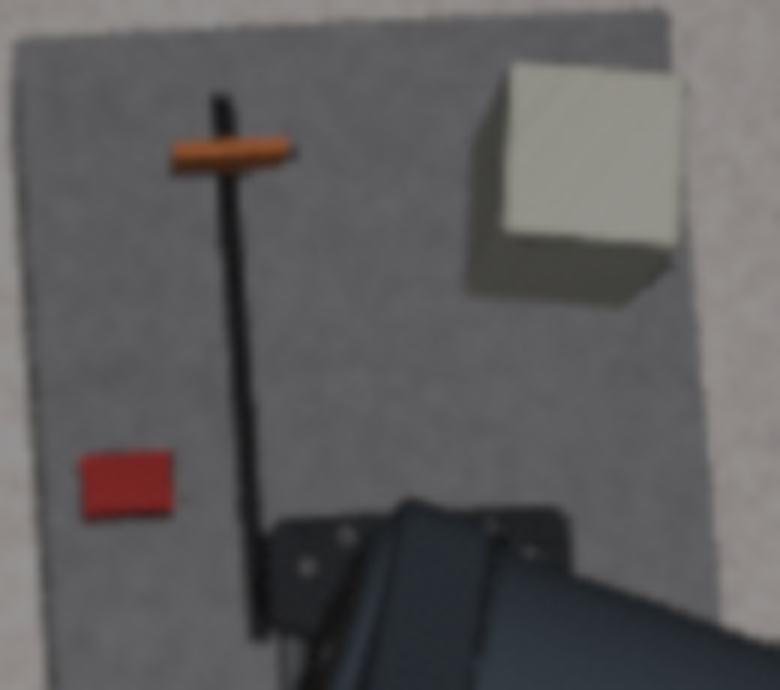

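The knob is gripped at 20.9 mm. Fit pointer and marker as blocks to get the pull distance.

```bash
cat > pm.py <<'E'
from fit import *
A=np.radians(2.5); M=np.array([[np.cos(A),np.sin(A)],[-np.sin(A),np.cos(A)]])
def bx(x,y,lx,ly): return (np.array([[-lx,-ly],[lx,-ly],[lx,ly],[-lx,ly]])/2)@M+[x,y]
def one(p,lo,hi,roi,lx,ly,zt,x0):
    m=np.zeros((480,640),np.float32)
    for c,st,k in comps(p,lo,hi,roi,8): m[k]=1
    f=lambda v:cost_mask(p,m,roi,lambda i,sc,o:prism(p,bx(v[0]/1e3,v[1]/1e3,lx,ly),.075,zt,i,1,sc,o),8)
    r=minimize(f,x0,method="Nelder-Mead",options=dict(initial_simplex=[x0,np.add(x0,[4,0]),np.add(x0,[0,4])])); return r.x,r.fun,m.sum()
def measure(p,roi,xp=(768,-38)):
    u=np.array([np.cos(A),np.sin(A)])
    a=one(p,(0,140,40),(5,255,255),roi,.016,.024,.089,[679,-10]); b=one(p,(6,140,40),(15,255,255),roi,.004,.030,.091,list(xp))
    d=b[0]-a[0]; print("mark",a,"pointer",b,"along",d@u,"across",d@[-u[1],u[0]])
E
python3 - <<'E'
from pm import *
measure(viewer.camera("top"),(325,85,410,200))
s=viewer.camera("side"); measure(s,(340,200,440,245)); crop(s,"s17c",330,190,450,260,6)
E
```

```text
mark (array([679.05053711, -10.02001953]), np.float64(52.5), np.float32(135.0)) pointer (array([769.75745474, -39.18114883]), np.float64(42.8125), np.float32(69.0)) along 89.34859414576763 across -33.08995454226866
mark (array([662.625, 102.5  ]), np.float64(0.0), np.float32(0.0)) pointer (array([769.22404099, -37.87326813]), np.float64(25.125), np.float32(64.0)) along 100.3745863603141 across -144.88944874185634
```

View pics/s17c.png

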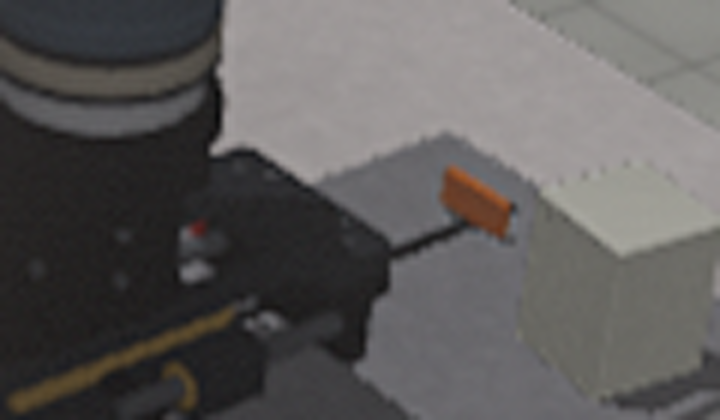

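The pull is about 89 mm (the 33.1 mm across value matches the stated 33 mm). Pull along tool -y.

```bash
python3 -m crank '0 0 0 0 -0.25 0 1; 0 0 0 0 -0.45 0 1; 0 0 0 0 -0.45 0 1; 0 0 0 0 -0.4 0 1' 40
python3 - <<'E'
from pm import *
o=robot.get_obs(); print(o["position"],o["ft_force"],o["grip_width"])
t=viewer.camera("top"); measure(t,(325,85,410,200),(725,-41))
E
```

```text
time: 20.08
position: [0.5072, -0.0844, 0.0307]
tool_rot: [0.691, 0.722, 0.004, 0.005]
ft_force: [7.1, 2.8, -7.3]
grip_width: 0.0206
[ 0.50722494 -0.08436915  0.03069633] [ 7.14194246  2.75469754 -7.29163108] 0.020641128028660426
mark (array([679.05053711, -10.02001953]), np.float64(52.5), np.float32(135.0)) pointer (array([711.28344727, -42.52307129]), np.float64(36.984375), np.float32(62.0)) along 30.784468362829777 across -33.8780958486432
```

```bash
python3 -m crank '0 0 0 0 -0.35 0 1; 0 0 0 0 -0.3 0 1; 0 0 0 0 0 0 1; 0 0 0 0 0 0 1' 40
python3 - <<'E'
from pm import *
o=robot.get_obs(); print(o["position"],o["ft_force"],o["grip_width"])
t=viewer.camera("top"); measure(t,(325,85,410,200),(690,-43))
E
```

```text
time: 20.62
position: [0.4829, -0.0856, 0.0306]
tool_rot: [0.692, 0.722, 0.006, 0.007]
ft_force: [6.2, 2.7, -6.1]
grip_width: 0.021
[ 0.48286832 -0.08556024  0.03064881] [ 6.15872488  2.74823738 -6.1350154 ] 0.02100712762623306
mark (array([679.05053711, -10.02001953]), np.float64(53.5), np.float32(134.0)) pointer (array([687.27485198, -42.96435133]), np.float64(39.203125), np.float32(55.0)) along 6.779475575646228 across -33.27171567041443
```

```bash
python3 -m crank '0 0 0 0 -0.19 0 1; 0 0 0 0 -0.05 0 1' 40
python3 - <<'E'
from pm import *
for i in range(3):
    t=viewer.camera("top"); o=robot.get_obs(); print(o["time"],o["position"],o["ft_force"]); measure(t,(325,85,410,200),(682,-43))
crop(t,"t20c",325,85,455,200,6)
s=grab("side","s20")
E
```

```text
time: 20.92
position: [0.4761, -0.0859, 0.0306]
tool_rot: [0.692, 0.722, 0.007, 0.009]
ft_force: [7.5, 2.7, -5.6]
grip_width: 0.0214
20.975 [ 0.47612153 -0.08592959  0.03066106] [ 7.17804741  2.85908413 -5.4064762 ]
mark (array([679.05053711, -10.02001953]), np.float64(55.5), np.float32(132.0)) pointer (array([680.3462795 , -43.81428331]), np.float64(37.734375), np.float32(55.0)) along -0.17957594965598253 across -33.81861861854
21.025 [ 0.47617779 -0.08590416  0.03066444] [ 8.04801567  1.91807607 -6.12699065]
mark (array([679.05053711, -10.02001953]), np.float64(52.5), np.float32(135.0)) pointer (array([680.3462795 , -43.81428331]), np.float64(36.734375), np.float32(56.0)) along -0.17957594965598253 across -33.81861861854
21.075 [ 0.47624872 -0.08591304  0.03065283] [ 6.25415446  2.57752981 -5.06623729]
mark (array([679.87056923, -10.32925034]), np.float64(54.609375), np.float32(133.0)) pointer (array([680.36940083, -44.04707803]), np.float64(38.484375), np.float32(55.0)) along -0.9723941684082071 across -33.707494526131875
```

View pics/t20c.png

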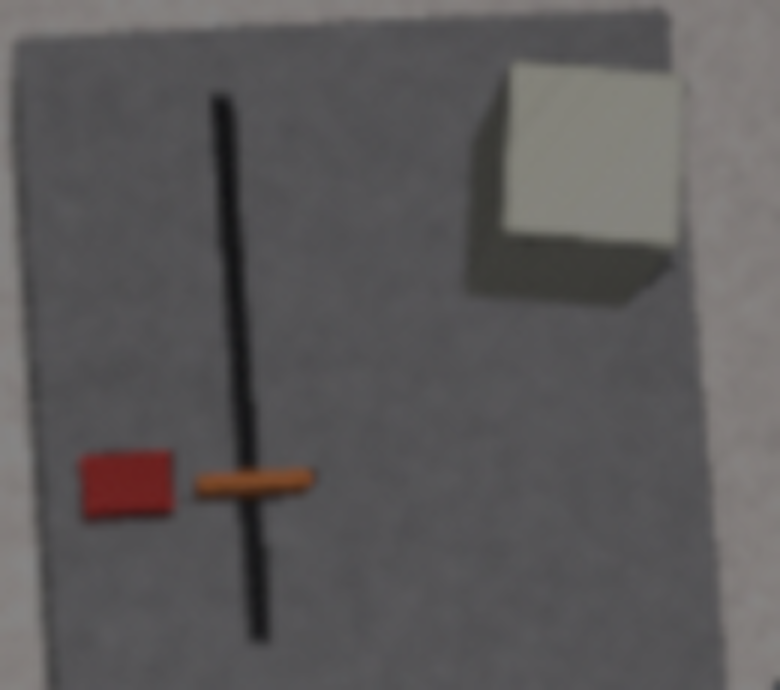

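View pics/s20.png

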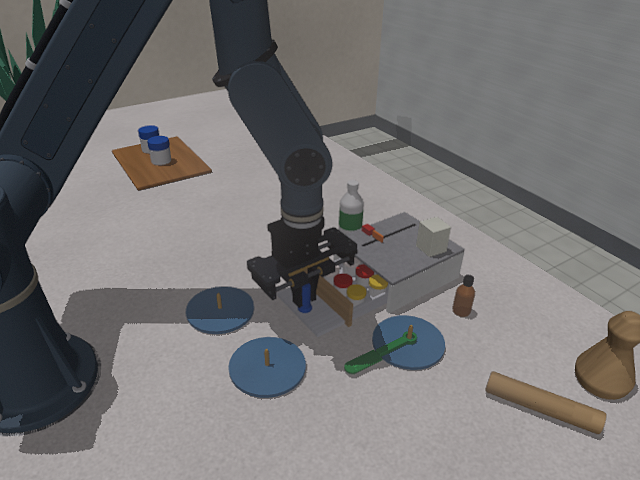

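The pointer bar (crop row 483) is level with the marker's middle (row 485), the pose is steady, and the spatula is still on the peg. Handing in.

```bash
python3 -c "
from rig import robot
print(robot.hand_in()); print(robot.get_obs()['grip_width'])"
```

```text
the job is handed in; nothing more can be done
None
the job is handed in; nothing more can be done
```

The spatula hangs by its eye on the peg, and I handed the job in at about 21 s with the tray still held open at the mark. The hand-in gives no verdict, so what follows is from my own checks.

- **Spatula:** I took the rest farthest to the robot's right, beside the tray. I gripped the spatula by its handle, lowered the eye over the peg using the wrist camera, and let go with the tray shut. The pictures after letting go show it lying flat on the rest, and the last side picture shows it still on the peg.
- **Tray:** I gripped the blue knob (grip width about 21 mm, 40 N set) and pulled the tray out about 89 mm. The last three top-view fits put the pointer 0.2 to 1.0 mm past the marker's centre along the station's x; the limit is 8 mm.
- **Holding:** In the last readings the arm position was steady to about 0.1 mm, with a spring pull of about 6 to 8 N on the wrist.
- **Other things:** In the later pictures the marker and carton had not moved. The bottles show no movement by eye. I did not measure the bottles, and the jar was not in clear view at the end.
- **Disagreements:** My different cameras put the knob up to about 3 mm apart sideways and the peg about 2 mm apart. In the side view the marker was hidden behind the gripper during the distance check, so the pull distance rests on the top camera alone.

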